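# Load the measuring pallet in measuring order

## Robot

A 7-joint arm with a two-finger parallel gripper is mounted at the origin on a cart in front of the work surface, level with it; the furniture and walls round the work are solid. World frame = base frame: x ahead of the robot, y to its left, z up, the work surface at z = 0. Lengths are in m, angles in rad, forces in N, time in s.
With the tool pointing down it reaches from about 0.4 to 0.9 m from the base axis. Payload 5.5 kg.
Tool frame: the origin (TCP) lies midway between the tips of the shut fingers; the grasp point (between the pads) lies 19 mm behind it (ctrl.grip_point_offset is the distance from the TCP to the grasp point, in m); z points along the fingers, y is the direction in which the jaws open and shut (so a half turn about z gives the same grasp; the last joint's range is limited). The gripper opens to 92 mm and grips with 3 to 60 N. Pads are 19 mm wide; open, the fingers measure 130 mm over their backs; the gripper's body (75 mm by 190 mm) begins 47 mm behind the grasp point.
Start: joints at [1.397, 0.501, -0.427, 1.55, 0.221, 1.138, -0.21], TCP at [0.275, -0.589, 0.227] pointing down, gripper open.
Joint ranges: [-2.88, 2.88], [-0.31, 2.03], [-1.54, 1.56], [0.2, 2.42], [-1.41, 4.55], [0.19, 2.02], [-2.57, 2.57]. Speed limits (rad/s): [2.57, 2.57, 3.14, 3.14, 3.14, 3.14, 3.14].

## Interface

Orientations are given as a 3x3 rotation matrix whose columns are the frame's x, y, z axes.
In Python, from cell import ctrl gives the robot as it stands. The module is installed in compiled form; this text tells all that it offers.
- The arm moves only by the tool servo_tool, never from a script. Its argument "increments" is a list of rows, each an object with "linear": the shift along the tool's x, y, z in m, a list of three; "twist": the turn about the tool's z in degrees; "gripper": the closure in counts, from 0 (fully open) to 255 (shut). A call has 1 to 20 rows; each row shifts and turns the pose as measured when the row begins, along the tool's axes as they then stand; what a row does not reach is not made up. A row lasts 1/10 s, in which the tool goes at most 50 mm and 8.59 degrees, less where a joint would pass 70% of its speed; a pose out of reach is approached as far as the arm can. A call with a gripper value outside its range is refused whole. The fingers move at their own pace and stop on an object; "squeeze" is the grip in N (left out, the last holds). Time passes only in rows, so rows that do not move let the fingers close. It gives the time, the measured TCP pose, the force and the opening at its end, in the units of the state.
- ctrl.state(): the state, without advancing time (a new reading comes with each control period).
- ctrl.capture(name): name is "side" or "top"; returns (picture, depth): 480x640x3 uint8, red, green, blue; 480x640 float32, m along the optical axis (not along the pixel's ray), 0 where there is no reading.
- ctrl.get_calibration(name): a dict with "vfov" (degrees; the focal length in pixels is half the picture's height over the tangent of half this angle, whatever the lens; pixels are square), "cx", "cy" (the principal point, pixels), "rvec" (rotation vector, rad) and "tvec" (3), from world to camera coordinates, as OpenCV has them. Camera axes: x right, y down, z forward; pixel columns grow to the right and rows downward; lengths in m; the calibration is good to about 2 mm. A picture is of the moment at which its call begins. get_calibration takes no time and is no camera call.
- ctrl.sign_off(): hands the job in, once; it reports no verdict.
Trained networks look in the newest picture that a camera, given by its name, has taken for a name from the list of things; names that differ only in an ending like _2 or _b are one class to them, and where a whole thing is asked for, a point or a joint stands for the part that bears it (a point fixed in the world has none). Each returns a list of dicts, best first, with "score" (0 to 1); they miss things now and then, are a little off and sometimes report something else, mostly with a low value. They report only what shows in the picture. A call takes as long as a camera call. They do not tell look-alikes from the thing itself.
- ctrl.silhouettes(query, camera): "mask" (480x640 bool, what is visible of it) and "box" ([left, top, right, bottom] in pixels, round what is visible of it).
- ctrl.landmark_of(query, camera): "location" ([column, row] in pixels: a listed point, or the origin of a listed thing).
The state is a dict: "time": time; "q": joint angles; "dq": joint speeds; "tau": joint torques, N m; "tcp_pos": TCP position; "eef_rot": TCP orientation; "contact_force": force on the tool from outside, world axes, zero at the start; "moment": the same for the moment, N m; "width": opening from 0.0 (shut) to 1.0 (fully open).
Only numpy, scipy, OpenCV 4.12 (cv2) and the standard library are available. Lean on these libraries where they do the work, as an engineer would, in place of code of your own. Each camera call takes 0.05 s, during which the arm holds its last target.

## Task

The four cartridge valves stand in the carrying strip in the order in which they are to be measured, the first next to the hand loop. Move them into the nests of the aluminium measuring pallet in the same order, the first next to the tooling ball, because the machine tells them apart by nest number alone. Set each one down upright and fully seated on its flange, without dropping it.

Things in the scene. Friction and masses are not known exactly. Their poses are not given: they have to be found in the camera images.
- hex_plug_mid (a point): Steel cartridge plug, 72 mm tall; head a long hexagon, 30 across flats, height 35 to 72: grip on the flats facing the point's +x/-x. Heights from the nose tip. Below: flange, diameter 44, height 30 to 35, and a straight nose, diameter 18, bevelled tip. Loose, about 220 g. Point: on the axis, half-way up, 36 mm above the tip, 6 above the surface the flange sits on; z up the axis.
- relief_valve_mid (a point): Steel relief valve, 88 mm tall; round sleeve, diameter 24, height 41 to 68 (grip here), small lock nut and thin screw on top. Heights from the nose tip. Below: flange, diameter 44, height 30 to 35, and a straight nose, diameter 18, bevelled tip. Loose, about 180 g. Point: on the axis, half-way up, 44 mm above the tip, 14 above the surface the flange sits on; z up the axis.
- knob_valve_mid (a point): Flow valve, 73 mm tall; fluted round aluminium knob, diameter 38, height 47 to 73 (grip here). Heights from the nose tip. Below: flange, diameter 44, height 30 to 35, and a straight nose, diameter 18, bevelled tip. Loose, about 160 g. Point: on the axis, half-way up, 37 mm above the tip, 7 above the surface the flange sits on; z up the axis.
- coil_valve_mid (a point): Solenoid valve, 77 mm tall; square black coil 34 x 34, sides along the point's x and y, height 40 to 70 (grip here). Heights from the nose tip. Below: flange, diameter 44, height 30 to 35, and a straight nose, diameter 18, bevelled tip. Loose, about 200 g. Point: on the axis, half-way up, 37 mm above the tip, 7 above the surface the flange sits on; z up the axis.
- strip: Carrying strip: plywood board 70 x 262 x 8 mm with four white cups in a row and a dark steel hand loop at one end. Does not move. Origin: centre of its underside; y along the row towards the loop, z up. Cup places: x = 0, y = +96, +32, -32, -96 mm, place one next to the loop. Neighbours are 64 mm apart: fingers closing across the row (along x) clear them.
- pallet: Measuring pallet, fixed: aluminium bar 64 x 256 mm on a dark base plate; white tooling ball, top 56 mm high, at y = +138. Origin: underside centre; y along the row to the ball, z up. Bar top 42 mm up. Four alike nests at x = 0, y = +96 (nest one, by the ball), +32, -32, -96: through bores, diameter 21, 45 degree lead-in to 34; the nose enters, the flange sits on the bar top.
- cup_hex_plug: White nylon cup on the carrying strip in which the hexagonal plug stands at the start. A ring, outer diameter 55, 36 high, its top 44 mm above the worktop, with an upright bore like the pallet's nests; the valve's flange sits on its top. Does not move. Origin: centre of its underside; z up.
- cup_relief_valve: White nylon cup on the carrying strip in which the relief valve stands at the start. A ring, outer diameter 55, 36 high, its top 44 mm above the worktop, with an upright bore like the pallet's nests; the valve's flange sits on its top. Does not move. Origin: centre of its underside; z up.
- cup_knob_valve: White nylon cup on the carrying strip in which the knob valve stands at the start. A ring, outer diameter 55, 36 high, its top 44 mm above the worktop, with an upright bore like the pallet's nests; the valve's flange sits on its top. Does not move. Origin: centre of its underside; z up.
- cup_coil_valve: White nylon cup on the carrying strip in which the coil valve stands at the start. A ring, outer diameter 55, 36 high, its top 44 mm above the worktop, with an upright bore like the pallet's nests; the valve's flange sits on its top. Does not move. Origin: centre of its underside; z up.
There are look-alikes about, which are no part of the job. What is shaped like the part that bears knob_valve_mid but turquoise is not meant. Leave any red look-alike of the part that bears hex_plug_mid alone.

How it is judged:
By the outcome, as a careful person would: the job done as asked, in the order asked, and still so for the second after the job is handed in, with the robot touching nothing.
It also fails if it takes over 109 s, if anything falls off the work surface, if the arm or the gripper's body presses on something with over 40 N, if the wrist force passes 120 N, or if a joint passes its speed limit or range.

## Working session

There is one attempt and no reset: what is moved stays moved. The work goes in short steps, Python scripts to look and compute and a tool call to move; the robot and the scene stay as the last step left them, time stands still between calls to the robot, and variables do not carry over. Pictures are saved under pics/ and viewed, and the job is handed in when it is done.

Besides the shell and the picture viewer there is one more tool, called after "Request:" as a command line: name --argument value ..., lists and objects as JSON in quotes. servo_tool: Moves the arm, as the interface text tells. Its arguments: {"type":"object","properties":{"increments":{"type":"array","items":{"type":"object","properties":{"linear":{"type":"array","items":{"type":"number"}},"twist":{"type":"number"},"gripper":{"type":"number"}}}},"squeeze":{"type":"number"}},"required":["increments"]}

```bash
mkdir -p pics
cat > h.py <<'E'
import numpy as np,cv2
from cell import ctrl
def cal(n):
    c=ctrl.get_calibration(n); f=240/np.tan(np.radians(c['vfov'])/2)
    K=np.array([[f,0,c['cx']],[0,f,c['cy']],[0,0,1]]); R=cv2.Rodrigues(np.array(c['rvec'],float))[0]; t=np.array(c['tvec'],float).reshape(3)
    return K,R,t,c
def ray(n,px):
    K,R,t,c=cal(n); d=R.T@np.linalg.inv(K)@np.array([px[0],px[1],1.]); return -R.T@t,d
def atz(n,px,z):
    o,d=ray(n,px); return o+d*(z-o[2])/d[2]
def proj(n,P):
    K,R,t,c=cal(n); p=(np.atleast_2d(P)@R.T+t)@K.T; return p[:,:2]/p[:,2:]
def tri(px1,px2):
    o1,d1=ray('side',px1);o2,d2=ray('top',px2)
    d1/=np.linalg.norm(d1);d2/=np.linalg.norm(d2)
    s=np.linalg.lstsq(np.c_[d1,-d2],o2-o1,rcond=None)[0]
    a=o1+s[0]*d1;b=o2+s[1]*d2
    return (a+b)/2,np.linalg.norm(a-b)
def cloud(n,dep):
    K,R,t,c=cal(n); v,u=np.mgrid[:480,:640]
    p=np.stack([(u-K[0,2])/K[0,0]*dep,(v-K[1,2])/K[1,1]*dep,dep],-1)
    return (p-t)@R
E
python3 - <<'E'
from h import *
print(ctrl.state())
for n in('side','top'):
    im,d=ctrl.capture(n); cv2.imwrite(f'pics/{n}0.png',im[:,:,::-1]); np.savez(f'{n}0.npz',im=im,d=d)
    print(n,cal(n)[3],-cal(n)[1].T@cal(n)[2])
E
```

```text
{'time': 0.0, 'q': array([ 1.39717055,  0.50184789, -0.42679739,  1.55146211,  0.22081682,
        1.13830894, -0.21028782]), 'dq': array([ 6.25337804e-04, -3.50841788e-04,  9.01175751e-05,  5.73434303e-04,
        9.58965874e-04,  1.41020483e-03,  9.62855213e-04]), 'tau': array([ 7.45194793e-04, -5.66593409e+01, -5.81601351e+00, -2.79118824e+01,
       -6.87885750e-02,  3.08819069e-02,  1.10073747e-04]), 'tcp_pos': array([ 0.27464971, -0.58833891,  0.22567385]), 'eef_rot': array([[ 9.06064481e-01,  4.23138913e-01, -7.84864632e-04],
       [ 4.23139638e-01, -9.06062693e-01,  1.80082722e-03],
       [ 5.08635082e-05, -1.96377291e-03, -9.99998071e-01]]), 'contact_force': array([ 0.63818468, -0.1418116 ,  0.80537915]), 'moment': array([ 0.02102709, -0.00497555, -0.00551661]), 'width': 0.999549665468527}
side {'vfov': 43.872997354418416, 'cx': 319.99080443587314, 'cy': 239.46575942571775, 'rvec': array([ 0.52654666, -2.54016304,  1.42391757]), 'tvec': array([0.52576439, 0.12898258, 1.28255258])} [0.09443735 1.15279306 0.77469709]
top {'vfov': 56.63166559805658, 'cx': 317.1786596199366, 'cy': 231.60121789733913, 'rvec': array([ 2.14783643, -2.09734672,  0.17587301]), 'tvec': array([0.10663932, 0.52280203, 1.07546733])} [0.32180567 0.10274506 1.15204533]
```

View pics/side0.png

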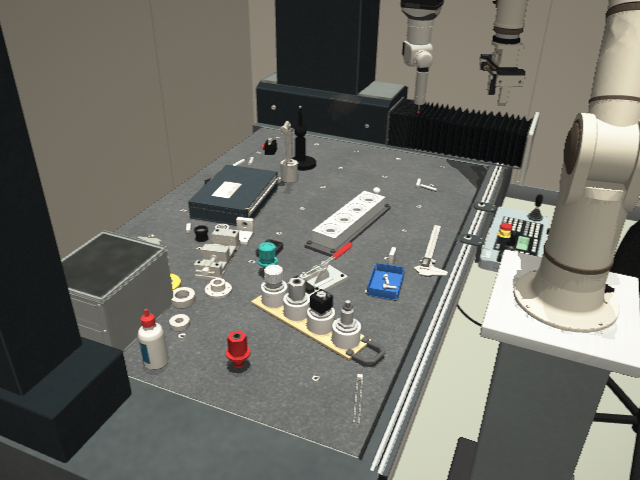

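View pics/top0.png

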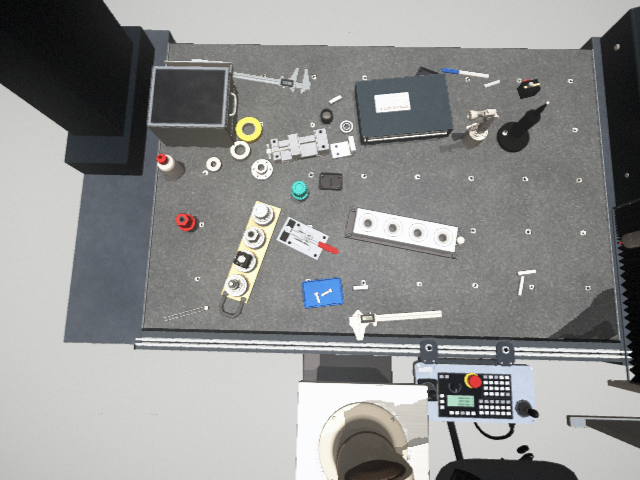

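Run:
```python
from h import *
names=['hex_plug_mid','relief_valve_mid','knob_valve_mid','coil_valve_mid','cup_hex_plug','cup_relief_valve','cup_knob_valve','cup_coil_valve','strip','pallet']
for n in names:
    r={}
    for c in('top','side'):
        r[c]=ctrl.landmark_of(n,c)
        print(n,c,[(np.round(x['location'],1).tolist(),round(x['score'],2)) for x in r[c][:4]])
    if r['top'] and r['side']:
        for s in r['side'][:2]:
          for t in r['top'][:2]:
            P,e=tri(s['location'],t['location']); print('   ',np.round(P,4),round(e,4))
t=cv2.imread('pics/top0.png');s=cv2.imread('pics/side0.png')
cv2.imwrite('pics/tc.png',np.hstack([cv2.resize(t[195:325,205:305],None,fx=4,fy=4,interpolation=2),cv2.resize(s[250:370,240:340],(400,520),interpolation=2)]))
cv2.imwrite('pics/tp.png',np.vstack([cv2.resize(t[195:265,340:470],None,fx=4,fy=4,interpolation=2),cv2.resize(s[180:260,300:400],None,fx=4,fy=4,interpolation=2)[:, :].copy() if 0 else cv2.resize(s[180:255,300:400],(520,300),interpolation=2)]))
print(ctrl.state()['time'])
```

```text
hex_plug_mid top [([256.3, 236.3], 0.49), ([185.8, 221.8], 0.48)]
hex_plug_mid side []
relief_valve_mid top [([234.4, 282.4], 0.77)]
relief_valve_mid side [([348.7, 317.6], 0.79), ([350.0, 227.3], 0.46)]
    [0.383  0.3171 0.06  ] 0.0081
    [0.3855 0.2858 0.2377] 0.019
knob_valve_mid top [([300.3, 190.7], 0.76), ([260.0, 216.0], 0.64)]
knob_valve_mid side [([266.1, 254.5], 0.66), ([276.5, 281.8], 0.65)]
    [0.6293 0.166  0.0448] 0.006
    [0.5603 0.2617 0.1156] 0.0368
    [ 0.6278  0.1641 -0.0237] 0.0347
    [0.5561 0.2642 0.0563] 0.002
coil_valve_mid top [([247.8, 257.9], 0.77)]
coil_valve_mid side [([323.3, 308.6], 0.67)]
    [0.446  0.2903 0.0422] 0.0083
cup_hex_plug top [([251.1, 238.1], 0.42)]
cup_hex_plug side []
cup_relief_valve top [([240.5, 283.8], 0.57)]
cup_relief_valve side [([347.4, 340.9], 0.78)]
    [ 0.384   0.3134 -0.0013] 0.0071
cup_knob_valve top [([264.3, 216.7], 0.48)]
cup_knob_valve side [([272.3, 298.5], 0.83), ([319.7, 307.8], 0.41)]
    [0.5669 0.2607 0.0069] 0.006
    [0.5158 0.2485 0.0093] 0.0952
cup_coil_valve top [([248.8, 263.7], 0.49)]
cup_coil_valve side [([321.5, 324.1], 0.87)]
    [0.441  0.2948 0.0062] 0.0037
strip top [([251.6, 251.0], 0.77)]
strip side [([308.3, 319.9], 0.56)]
    [0.4735 0.2895 0.0025] 0.0013
pallet top [([400.4, 229.6], 0.67)]
pallet side [([347.0, 227.0], 0.91)]
    [ 0.5385 -0.0992 -0.0026] 0.0019
1.1
```

View pics/tc.png

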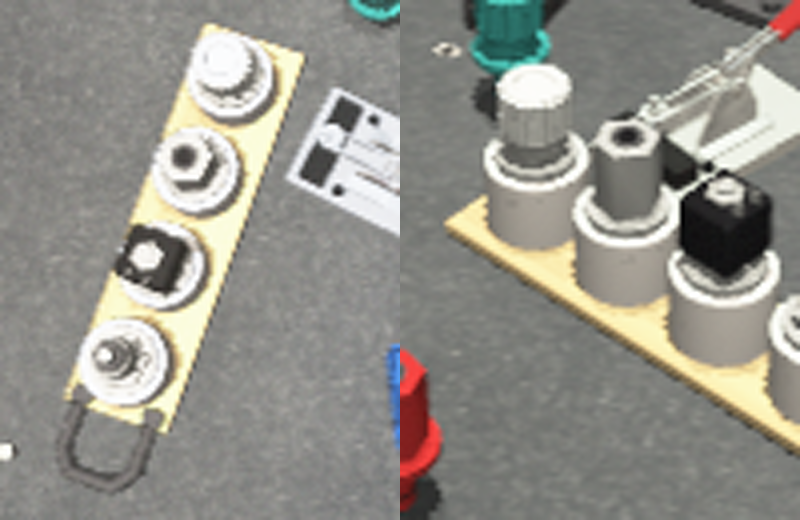

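View pics/tp.png

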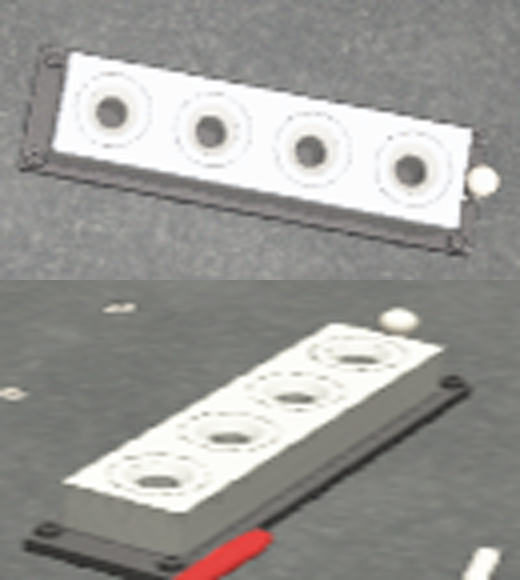

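Run:
```python
from h import *
for n in('top','side'):
    z=np.load(f'{n}0.npz'); im,d=z['im'],z['d']; P=cloud(n,d)
    gray=im.astype(int).min(2)
    A=(abs(P[...,0]-.54)<.12)&(abs(P[...,1]+.1)<.18)&(d>0)
    m=A&(P[...,2]>.03)&(P[...,2]<.056)
    print(n,'pallet z hist',np.percentile(P[A][:,2],[5,25,50,75,95,99]).round(4), m.sum())
    m2=m&(gray>150); 
    pts=P[m2]; zt=np.median(pts[:,2]); 
    r=cv2.minAreaRect(pts[:,:2].astype(np.float32)); print('rect',r,zt,m2.sum())
    tab=(abs(P[...,0]-.7)<.03)&(abs(P[...,1]+.0)<.05)&(d>0); print('table z',np.median(P[tab][:,2]),P[tab][:,2].std())
    # cups
    S=(P[...,0]>.33)&(P[...,0]<.62)&(P[...,1]>.2)&(P[...,1]<.36)&(d>0)
    for lo,hi in((.005,.012),(.040,.0455),(.0455,.052),(.06,.09),(.09,.12)):
        q=P[S&(P[...,2]>lo)&(P[...,2]<hi)]; print(lo,hi,len(q))
    sp=S&(P[...,2]>.003)&(P[...,2]<.013)&(im[...,0].astype(int)-im[...,2]>30)
    print('strip',cv2.minAreaRect(P[sp][:,:2].astype(np.float32)),np.median(P[sp][:,2]))
```

```text
top pallet z hist [-0.0029 -0.0004  0.0016  0.0112  0.0437  0.0465] 2451
rect ((0.5300783514976501, -0.11313764750957489), (0.2751808762550354, 0.06559911370277405), 80.01160430908203) 0.042015577001348614 2418
table z -6.217853930684343e-05 0.0023275920113430253
0.005 0.012 1000
0.04 0.0455 352
0.0455 0.052 377
0.06 0.09 611
0.09 0.12 60
strip ((0.47371208667755127, 0.2892148494720459), (0.07132809609174728, 0.261835515499115), 72.16604614257812) 0.007826134039627083
side pallet z hist [-0.0033 -0.0013  0.0008  0.0266  0.0422  0.0445] 1544
rect ((0.531218945980072, -0.1073627769947052), (0.27182018756866455, 0.06837014853954315), 80.3826904296875) 0.04075061702955996 1271
table z -0.0007946153277195603 0.0017524368237964109
0.005 0.012 1004
0.04 0.0455 569
0.0455 0.052 506
0.06 0.09 1162
0.09 0.12 53
strip ((0.4737609028816223, 0.29599183797836304), (0.07145922631025314, 0.2639272212982178), 73.6948013305664) 0.0071542035222779965
```

```bash
cat > fit.py <<'E'
from h import *
from scipy.optimize import least_squares
def quad(mask):
    cs,_=cv2.findContours(mask.astype(np.uint8),cv2.RETR_EXTERNAL,cv2.CHAIN_APPROX_NONE)
    c=max(cs,key=cv2.contourArea)
    h=cv2.convexHull(c)
    # approximate to quad then refine by line fit
    for e in np.linspace(.01,.1,40):
        a=cv2.approxPolyDP(h,e*cv2.arcLength(h,True),True)
        if len(a)==4: break
    a=a[:,0].astype(float); c=c[:,0].astype(float); L=[]
    for i in range(4):
        p,q=a[i],a[(i+1)%4]; u=(q-p)/np.linalg.norm(q-p); n=np.array([-u[1],u[0]])
        s=(c-p)@u; dd=(c-p)@n
        k=(s>.08*np.linalg.norm(q-p))&(s<.92*np.linalg.norm(q-p))&(abs(dd)<2.5)
        vx,vy,x0,y0=cv2.fitLine(c[k].astype(np.float32),cv2.DIST_HUBER,0,.01,.01)[:,0]; L.append(np.cross([x0,y0,1],[x0+vx,y0+vy,1]))
    r=[]
    for i in range(4):
        x=np.cross(L[i-1],L[i]); r.append(x[:2]/x[2])
    return np.array(r)
if __name__=='__main__':
  for n,box in(('top',(200,265,344,458)),('side',(185,252,305,392))):
    im=np.load(f'{n}0.npz')['im']; g=im.astype(int).min(2)
    print(n,'vals',np.percentile(g[box[0]:box[1],box[2]:box[3]],[5,25,50,75,95]))
    th=165
    m=np.zeros((480,640),bool); m[box[0]:box[1],box[2]:box[3]]=g[box[0]:box[1],box[2]:box[3]]>th
    m=cv2.morphologyEx(m.astype(np.uint8),cv2.MORPH_OPEN,np.ones((5,5)))
    q=quad(m); W=np.array([atz(n,p,.042) for p in q])
    print(q.round(1).tolist()); print(W.round(4).tolist(),'c',W.mean(0).round(4))
    e=np.roll(W,-1,0)-W; print('sides',np.linalg.norm(e,axis=1).round(4),'ang',np.degrees(np.arctan2(e[:,1],e[:,0])).round(2))
    # strip
    m=(im[...,0].astype(int)-im[...,2]>40)
    b=(195,325,205,300) if n=='top' else (260,375,235,385)
    mm=np.zeros((480,640),np.uint8); mm[b[0]:b[1],b[2]:b[3]]=m[b[0]:b[1],b[2]:b[3]]
    mm=cv2.morphologyEx(mm,cv2.MORPH_OPEN,np.ones((2,2)))
    pts=np.argwhere(mm)[:,::-1]; W=np.array([atz(n,p,.008)[:2] for p in pts])
    print('strip rect',cv2.minAreaRect(W.astype(np.float32)))
E
python3 fit.py
```

```text
top vals [113. 135. 143. 239. 252.]
[[357.1, 207.9], [457.3, 227.1], [453.4, 251.4], [353.3, 231.8]]
[[0.5849, 0.0187, 0.042], [0.5407, -0.2347, 0.042], [0.4786, -0.2231, 0.042], [0.5226, 0.0279, 0.042]] c [ 0.5317 -0.1028  0.042 ]
sides [0.2572 0.0632 0.2548 0.063 ] ang [-99.91 169.37  80.05  -8.39]
strip rect ((0.4707849621772766, 0.28697797656059265), (0.07104379683732986, 0.26121145486831665), 72.32882690429688)
side vals [ 91. 117. 122. 130. 249.]
[[384.3, 196.6], [334.8, 237.2], [312.1, 229.7], [363.5, 190.3]]
[[0.4781, -0.2183, 0.042], [0.5214, 0.0291, 0.042], [0.5843, 0.0194, 0.042], [0.541, -0.23, 0.042]] c [ 0.5312 -0.1     0.042 ]
sides [0.2511 0.0636 0.2531 0.0639] ang [ 80.08  -8.72 -99.85 169.48]
strip rect ((0.4803403913974762, 0.37935149669647217), (0.1998346447944641, 0.267225980758667), 82.23877716064453)
```

```bash
cat > ov.py <<'E'
from h import *
a=np.linspace(0,2*np.pi,73)
def circ(c,r,z): return np.c_[c[0]+r*np.cos(a),c[1]+r*np.sin(a),0*a+z]
def curves(cx,cy,th):
    u=np.array([np.cos(th),np.sin(th)]); x=np.array([u[1],-u[0]])  # y axis=u, x=y rotated -90
    out=[]
    for i,s in enumerate((.096,.032,-.032,-.096)):
        c=np.array([cx,cy])+u*s
        out.append(circ(c,.0275,.044)); 
        if i==0: out.append(circ(c,.012,.082))
        if i==3: out.append(circ(c,.019,.087))
    q=[np.r_[np.array([cx,cy])+sx*.035*x+sy*.131*u,.008] for sx,sy in((1,1),(1,-1),(-1,-1),(-1,1),(1,1))]
    q=np.array(q); q=np.vstack([np.linspace(q[i],q[i+1],60) for i in range(4)])
    out.append(q); return out
E
python3 - <<'E'
from ov import *
from scipy.optimize import minimize
from scipy.ndimage import map_coordinates
for n,off,sz in(('top',(205,195),(100,130)),('side',(240,250),(150,120))):
    im=np.load(f'{n}0.npz')['im']; g=cv2.GaussianBlur(im,(0,0),1.0).astype(float)
    G=sum(np.hypot(cv2.Sobel(g[...,k],-1,1,0),cv2.Sobel(g[...,k],-1,0,1)) for k in range(3)); 
    G=np.minimum(G,np.percentile(G,98))
    def cost(p):
        s=0
        for c in curves(p[0]/1e3,p[1]/1e3,np.radians(p[2])):
            q=proj(n,c); s-=map_coordinates(G,[q[:,1],q[:,0]],order=1).mean()
        return s
    best=min(((cost((x,y,t)),(x,y,t)) for x in np.arange(464,484,2.) for y in np.arange(278,302,2.) for t in (161,162,163,164)),key=lambda k:k[0])
    r=minimize(cost,best[1],method='Nelder-Mead',options=dict(initial_simplex=[np.array(best[1])+d for d in ([0,0,0],[1,0,0],[0,1,0],[0,0,.5])]))
    print(n,best,r.x,r.fun)
    S=5; v=cv2.resize(im[off[1]:off[1]+sz[1],off[0]:off[0]+sz[0],::-1],None,fx=S,fy=S,interpolation=cv2.INTER_CUBIC)
    for c in curves(r.x[0]/1e3,r.x[1]/1e3,np.radians(r.x[2])):
        q=((proj(n,c)-off+.5)*S).astype(np.int32); cv2.polylines(v,[q],False,(0,0,255),1)
    cv2.imwrite(f'pics/ov_{n}.png',v)
E
```

```text
Traceback (most recent call last):
  File "h.py", line 12, in proj
    K,R,t,c=cal(n); p=(np.atleast_2d(P)@R.T+t)@K.T; return p[:,:2]/p[:,2:]
            ~~~^^^
  File "h.py", line 4, in cal
    c=ctrl.get_calibration(n); f=240/np.tan(np.radians(c['vfov'])/2)
ValueError: time passes only in moves, steps and waits
```

Cache the calibration.

```bash
sed -i 's/^def cal(n):/import functools\n@functools.lru_cache(None)\ndef cal(n):/' h.py
cat > run1.py <<'E'
from ov import *
from scipy.optimize import minimize
from scipy.ndimage import map_coordinates
for n,off,sz in(('top',(205,195),(100,120)),('side',(240,250),(150,120))):
    im=np.load(f'{n}0.npz')['im']; g=cv2.GaussianBlur(im,(0,0),1.0).astype(float)
    G=sum(np.hypot(cv2.Sobel(g[...,k],-1,1,0),cv2.Sobel(g[...,k],-1,0,1)) for k in range(3)); 
    G=np.minimum(G,np.percentile(G,98))
    def cost(p):
        s=0
        for c in curves(p[0]/1e3,p[1]/1e3,np.radians(p[2])):
            q=proj(n,c); s-=map_coordinates(G,[q[:,1],q[:,0]],order=1).mean()
        return s
    best=min(((cost((x,y,t)),(x,y,t)) for x in np.arange(464,484,2.) for y in np.arange(278,302,2.) for t in (161,162,163,164)),key=lambda k:k[0])
    r=minimize(cost,best[1],method='Nelder-Mead',options=dict(initial_simplex=[np.array(best[1])+d for d in ([0,0,0],[1,0,0],[0,1,0],[0,0,.5])]))
    print(n,best,r.x,r.fun)
    S=5; v=cv2.resize(im[off[1]:off[1]+sz[1],off[0]:off[0]+sz[0],::-1],None,fx=S,fy=S,interpolation=cv2.INTER_CUBIC)
    for c in curves(r.x[0]/1e3,r.x[1]/1e3,np.radians(r.x[2])):
        q=((proj(n,c)-off+.5)*S).astype(np.int32); cv2.polylines(v,[q],False,(0,0,255),1)
    cv2.imwrite(f'pics/ov_{n}.png',v)
E
python3 run1.py; python3 -c "
from h import *
print(ctrl.state()['time'])"
```

```text
top (np.float64(-3820.06992353763), (np.float64(474.0), np.float64(290.0), 163)) [473.96851035 290.38168506 162.59325271] -3854.5903978181655
side (np.float64(-3996.8963978988527), (np.float64(472.0), np.float64(294.0), 163)) [472.22305414 293.91238802 162.66449918] -4022.130405287012
1.1
```

View pics/ov_top.png

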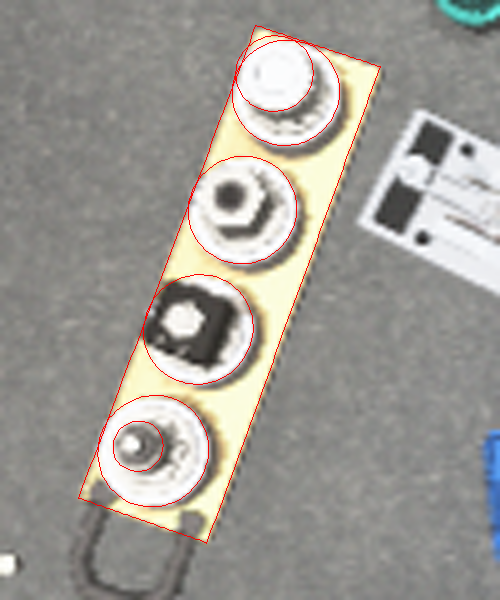

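View pics/ov_side.png

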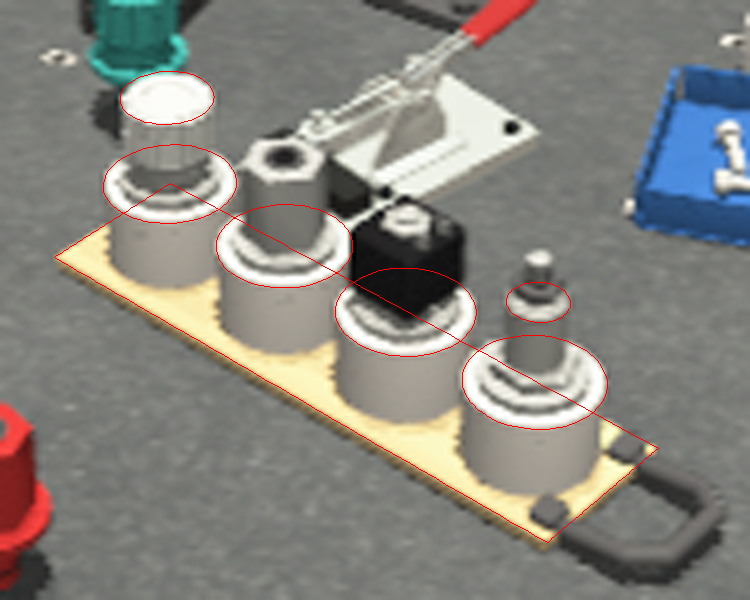

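```bash
cat > run2.py <<'E'
from ov import *
from scipy.ndimage import map_coordinates
cen={'top':(.47397,.29038,162.6),'side':(.47222,.29391,162.65)}
def poly(c,yaw,n,af,z):
    R=af/np.cos(np.pi/n); an=yaw+np.pi/n+np.arange(n+1)*2*np.pi/n
    v=np.c_[c[0]+R*np.cos(an),c[1]+R*np.sin(an),0*an+z]
    return np.vstack([np.linspace(v[i],v[i+1],15) for i in range(n)])
for nm,s,n,af,zs in(('coil',.032,4,.017,(.084,)),('hex',-.032,6,.015,(.086,))):
    tot=0; per=2*np.pi/n; Y=np.radians(np.arange(0,np.degrees(per),1))
    for cam in('top','side'):
        im=np.load(f'{cam}0.npz')['im']; g=cv2.GaussianBlur(im,(0,0),.7).astype(float)
        G=np.hypot(cv2.Sobel(g[...,1],-1,1,0),cv2.Sobel(g[...,1],-1,0,1)); G=np.minimum(G,250)
        cx,cy,th=cen[cam]; u=np.array([np.cos(np.radians(th)),np.sin(np.radians(th))])
        bs=[]
        for y in Y:
            b=(-1,)
            for dx in np.arange(-.003,.0031,.001):
                for dy in np.arange(-.003,.0031,.001):
                    q=proj(cam,poly((cx+u[0]*s+dx,cy+u[1]*s+dy),y,n,af,zs[0]))
                    v=map_coordinates(G,[q[:,1],q[:,0]],order=1).mean()
                    if v>b[0]: b=(v,dx,dy)
            bs.append(b)
        sc=np.array([b[0] for b in bs]); tot=tot+sc/sc.mean()
        i=sc.argmax(); print(nm,cam,np.degrees(Y[i]),bs[i],np.round(sc[::5]).tolist())
        y=Y[i]; c0=(cx+u[0]*s,cy+u[1]*s); p0=proj(cam,np.array([[*c0,.07]]))[0]; o=(p0-25).astype(int)
        v=cv2.resize(im[o[1]:o[1]+50,o[0]:o[0]+50,::-1],None,fx=8,fy=8,interpolation=cv2.INTER_CUBIC)
        cv2.polylines(v,[((proj(cam,poly((c0[0]+bs[i][1],c0[1]+bs[i][2]),y,n,af,zs[0]))-o+.5)*8).astype(np.int32)],False,(0,0,255),1)
        globals().setdefault('V',[]).append(v)
    print('best',np.degrees(Y[np.argmax(tot)]))
V=globals()['V']; cv2.imwrite('pics/yaw.png',cv2.resize(np.vstack([np.hstack(V[:2]),np.hstack(V[2:])]),(600,600)))
E
python3 run2.py
```

```text
coil top 69.0 (np.float64(229.40147023158667), np.float64(-0.002), np.float64(-0.003)) [197.0, 185.0, 175.0, 171.0, 165.0, 161.0, 165.0, 171.0, 181.0, 193.0, 204.0, 214.0, 223.0, 228.0, 229.0, 227.0, 223.0, 213.0]
coil side 66.0 (np.float64(163.2938227662515), np.float64(0.003), np.float64(-0.002)) [148.0, 148.0, 145.0, 140.0, 136.0, 134.0, 132.0, 136.0, 144.0, 152.0, 158.0, 158.0, 161.0, 163.0, 162.0, 158.0, 152.0, 148.0]
best 66.0
hex top 12.000000000000002 (np.float64(173.13313514324108), np.float64(-0.001), np.float64(0.001)) [170.0, 172.0, 173.0, 173.0, 170.0, 169.0, 166.0, 162.0, 160.0, 161.0, 164.0, 168.0]
hex side 58.00000000000001 (np.float64(228.93359462971776), np.float64(0.0), np.float64(-0.001)) [229.0, 228.0, 226.0, 225.0, 225.0, 225.0, 222.0, 222.0, 223.0, 224.0, 227.0, 229.0]
best 7.0
```

View pics/yaw.png

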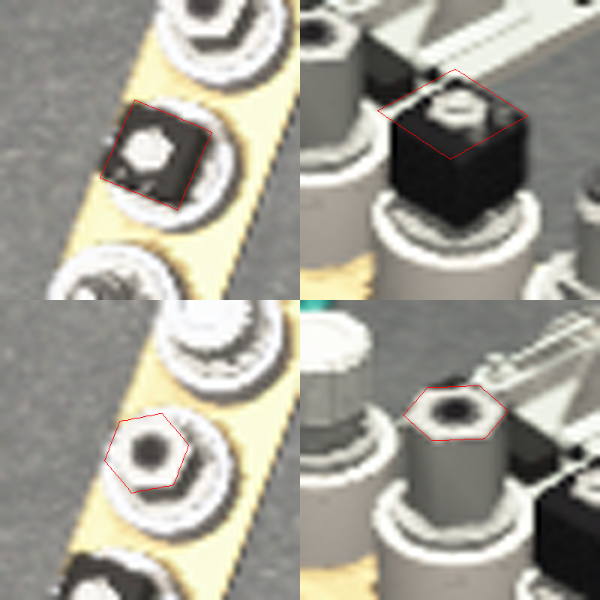

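Candidates (top view): hex plug – steel one in the strip (254,237) vs the red one (186,222), which is left alone. Knob valve – aluminium one in the strip (262,212) vs turquoise (300,191), also left alone. Relief (237,285) and coil (244,261) have no rival. The crops confirm the strip order from the loop: relief, coil, hex, knob.

```bash
cat > go.py <<'E'
from h import *
import sys
C=dict(relief=(.3815,.3208),coil=(.4426,.3017),hex=(.5036,.2825),knob=(.5647,.2634),n1=(.5148,-.1959),n2=(.5259,-.1329),n3=(.5371,-.0699),n4=(.5482,-.0069))
def rep(tgt=None,z=None,jaw=None):
    s=ctrl.state(); R=s['eef_rot']; p=s['tcp_pos']
    print('t',round(s['time'],2),'p',p.round(4),'jaw',round(np.degrees(np.arctan2(R[1,1],R[0,1])),2),'tilt',np.degrees(R[:2,2]).round(2),'q',s['q'].round(2),'F',s['contact_force'].round(1),'w',round(s['width']*92,1))
    if tgt is not None:
        t=np.r_[C[tgt] if isinstance(tgt,str) else tgt, z]
        print('d world',(t-p).round(4),'d tool',(R.T@(t-p)).round(4))
        if jaw is not None:
            tw=-(jaw-np.degrees(np.arctan2(R[1,1],R[0,1]))); tw=(tw+90)%180-90; print('twist',round(tw,2))
            a=np.radians(tw); Rz=np.array([[np.cos(a),-np.sin(a),0],[np.sin(a),np.cos(a),0],[0,0,1]])
            print('d tool after twist',((R@Rz).T@(t-p)).round(4))
if __name__=='__main__':
    a=sys.argv
    if len(a)>1: rep(eval(a[1]) if a[1][0]=='(' else a[1],float(a[2]),float(a[3]) if len(a)>3 else None)
    else: rep()
E
python3 go.py '(.5,-.4)' .226 72.6
```

```text
t 1.1 p [ 0.275  -0.589   0.2268] jaw -64.97 tilt [ 0. -0.] q [ 1.4   0.5  -0.43  1.55  0.22  1.14 -0.21] F [ 0.6  0.5 -0.1] w 91.9
d world [ 0.225   0.189  -0.0008] d tool [ 0.2838 -0.076   0.0008]
twist 42.43
d tool after twist [ 0.1582 -0.2476  0.0008]
```

Request:
servo_tool --increments '[{"linear": [0.035, -0.01, 0], "gripper": 0}, {"linear": [0.035, -0.01, 0]}, {"linear": [0.035, -0.01, 0]}, {"linear": [0.035, -0.01, 0]}, {"linear": [0.035, -0.01, 0]}, {"linear": [0.035, -0.01, 0]}, {"linear": [0.035, -0.01, 0]}, {"linear": [0.035, -0.01, 0]}]'

```text
invalid input at $.increments[0]: expected keys linear, twist, gripper
```

```bash
python3 go.py '(.55,-.1)' .226 72.6
```

```text
t 1.1 p [ 0.275  -0.589   0.2268] jaw -64.97 tilt [ 0. -0.] q [ 1.4   0.5  -0.43  1.55  0.22  1.14 -0.21] F [ 0.6  0.5 -0.1] w 91.9
d world [ 0.275   0.489  -0.0008] d tool [ 0.456  -0.3267  0.0008]
twist 42.43
d tool after twist [ 0.1162 -0.5488  0.0008]
```

Request:
servo_tool --increments '[{"linear": [0.035, -0.01, 0], "twist": 0, "gripper": 0}, {"linear": [0.035, -0.01, 0], "twist": 0, "gripper": 0}, {"linear": [0.035, -0.01, 0], "twist": 0, "gripper": 0}, {"linear": [0.035, -0.01, 0], "twist": 0, "gripper": 0}, {"linear": [0.035, -0.01, 0], "twist": 0, "gripper": 0}, {"linear": [0.035, -0.01, 0], "twist": 0, "gripper": 0}, {"linear": [0.035, -0.01, 0], "twist": 0, "gripper": 0}, {"linear": [0.035, -0.01, 0], "twist": 0, "gripper": 0}]'

```text
time: 1.9
tcp_pos: [0.4957, -0.4007, 0.2256]
eef_rot: [[0.913, 0.408, -0.003], [0.408, -0.913, -0.004], [-0.005, 0.003, -1.0]]
contact_force: [0.3, -0.6, 0.3]
width: 1.001
```

```bash
python3 go.py '(.55,-.1)' .226 72.6
```

```text
t 1.9 p [ 0.4957 -0.4007  0.2256] jaw -65.94 tilt [-0.18 -0.25] q [ 0.99  0.49 -0.49  1.58  0.25  1.13 -0.71] F [ 0.3 -0.6  0.3] w 92.1
d world [0.0543 0.3007 0.0004] d tool [ 0.1722 -0.2524 -0.0019]
twist 41.46
d tool after twist [-0.0381 -0.3031 -0.0019]
```

Request:
servo_tool --increments '[{"linear": [0, 0, 0], "twist": -8, "gripper": 0}, {"linear": [0, 0, 0], "twist": -8, "gripper": 0}, {"linear": [0, 0, 0], "twist": -8, "gripper": 0}, {"linear": [0, 0, 0], "twist": -8, "gripper": 0}, {"linear": [0, 0, 0], "twist": -8, "gripper": 0}, {"linear": [0, 0, 0], "twist": -8, "gripper": 0}, {"linear": [0, 0, 0], "twist": -8, "gripper": 0}]'

```text
time: 2.6
tcp_pos: [0.5046, -0.3906, 0.2267]
eef_rot: [[0.121, 0.993, 0.002], [0.993, -0.121, -0.002], [-0.002, 0.002, -1.0]]
contact_force: [0.8, -0.6, -0.1]
width: 0.998
```

```bash
python3 go.py '(.55,0)' .226 72.6
```

```text
t 2.6 p [ 0.5046 -0.3906  0.2267] jaw -6.95 tilt [ 0.1  -0.12] q [ 1.12  0.54 -0.71  1.58  0.38  1.16  0.21] F [ 0.8 -0.6 -0.1] w 91.8
d world [ 0.0454  0.3906 -0.0007] d tool [ 0.3933 -0.0022  0.    ]
twist -79.55
d tool after twist [0.0734 0.3863 0.    ]
```

Request:
servo_tool --increments '[{"linear": [0.04, 0, 0], "twist": 0, "gripper": 0}, {"linear": [0.04, 0, 0], "twist": 0, "gripper": 0}, {"linear": [0.04, 0, 0], "twist": 0, "gripper": 0}, {"linear": [0.04, 0, 0], "twist": 0, "gripper": 0}, {"linear": [0.04, 0, 0], "twist": 0, "gripper": 0}, {"linear": [0.04, 0, 0], "twist": 0, "gripper": 0}, {"linear": [0.04, 0, 0], "twist": 0, "gripper": 0}, {"linear": [0.04, 0, 0], "twist": 0, "gripper": 0}, {"linear": [0.04, 0, 0], "twist": 0, "gripper": 0}, {"linear": [0, 0, 0], "twist": -8, "gripper": 0}, {"linear": [0, 0, 0], "twist": -8, "gripper": 0}, {"linear": [0, 0, 0], "twist": -8, "gripper": 0}, {"linear": [0, 0, 0], "twist": -8, "gripper": 0}, {"linear": [0, 0, 0], "twist": -8, "gripper": 0}, {"linear": [0, 0, 0], "twist": -8, "gripper": 0}, {"linear": [0, 0, 0], "twist": -8, "gripper": 0}, {"linear": [0, 0, 0], "twist": -8, "gripper": 0}, {"linear": [0, 0, 0], "twist": -8, "gripper": 0}, {"linear": [0, 0, 0], "twist": -8, "gripper": 0}]'

```text
time: 4.5
tcp_pos: [0.5502, -0.0205, 0.2282]
eef_rot: [[-0.971, 0.238, 0.01], [0.237, 0.971, -0.006], [-0.011, -0.004, -1.0]]
contact_force: [0.6, -0.2, 0.4]
width: 1.002
```

```bash
python3 go.py relief .14 72.6
```

```text
t 4.5 p [ 0.5502 -0.0205  0.2282] jaw 76.26 tilt [ 0.57 -0.36] q [ 0.86  0.54 -1.16  1.8   0.55  1.16  0.85] F [ 0.6 -0.2  0.4] w 92.1
d world [-0.1687  0.3413 -0.0882] d tool [0.2459 0.2918 0.0844]
twist 3.66
d tool after twist [0.2641 0.2755 0.0844]
```

Request:
servo_tool --increments '[{"linear": [0, 0, 0], "twist": 3.6, "gripper": 0}, {"linear": [0.033, 0.034, 0.005], "twist": 0, "gripper": 0}, {"linear": [0.033, 0.034, 0.005], "twist": 0, "gripper": 0}, {"linear": [0.033, 0.034, 0.005], "twist": 0, "gripper": 0}, {"linear": [0.033, 0.034, 0.005], "twist": 0, "gripper": 0}]'

```text
time: 5.0
tcp_pos: [0.4688, 0.1447, 0.2057]
eef_rot: [[-0.949, 0.315, 0.014], [0.315, 0.949, -0.006], [-0.015, -0.001, -1.0]]
contact_force: [1.0, 0.4, 0.0]
width: 0.999
```

```bash
python3 go.py relief .14 72.6
```

```text
t 5.0 p [0.4688 0.1447 0.2057] jaw 71.63 tilt [ 0.78 -0.33] q [ 0.61  0.44 -1.19  1.96  0.49  1.06  0.45] F [1.  0.4 0. ] w 91.9
d world [-0.0873  0.1761 -0.0657] d tool [0.1392 0.1397 0.0635]
twist -0.97
d tool after twist [0.1369 0.142  0.0635]
```

Request:
servo_tool --increments '[{"linear": [0.034, 0.035, 0.014], "twist": 0, "gripper": 0}, {"linear": [0.034, 0.035, 0.014], "twist": 0, "gripper": 0}, {"linear": [0.034, 0.035, 0.014], "twist": 0, "gripper": 0}, {"linear": [0.022, 0.022, 0.01], "twist": 0, "gripper": 0}, {"linear": [0, 0, 0], "twist": 0, "gripper": 0}, {"linear": [0, 0, 0], "twist": 0, "gripper": 0}]'

```text
time: 5.6
tcp_pos: [0.3879, 0.3111, 0.1531]
eef_rot: [[-0.952, 0.307, 0.018], [0.307, 0.952, -0.003], [-0.018, 0.003, -1.0]]
contact_force: [0.8, 0.5, -1.2]
width: 1.0
```

```bash
python3 go.py relief .055 72.6
```

```text
t 5.6 p [0.3879 0.3111 0.1531] jaw 72.13 tilt [ 1.03 -0.15] q [ 0.14  0.52 -1.09  1.99  0.58  0.97  0.01] F [ 0.8  0.5 -1.2] w 92.0
d world [-0.0064  0.0097 -0.0981] d tool [0.0108 0.0069 0.098 ]
twist -0.47
d tool after twist [0.0107 0.007  0.098 ]
```

Request:
servo_tool --increments '[{"linear": [0.005, 0.0035, 0.01], "twist": -0.4, "gripper": 0}, {"linear": [0.005, 0.0035, 0.02], "twist": 0, "gripper": 0}, {"linear": [0, 0, 0], "twist": 0, "gripper": 0}]'

```text
time: 5.9
tcp_pos: [0.3839, 0.3183, 0.122]
eef_rot: [[-0.952, 0.306, 0.021], [0.306, 0.952, -0.003], [-0.021, 0.003, -1.0]]
contact_force: [0.4, 0.0, 0.3]
width: 0.999
```

```bash
python3 go.py relief .055 72.6
```

```text
t 5.9 p [0.3839 0.3183 0.122 ] jaw 72.21 tilt [ 1.18 -0.2 ] q [ 0.07  0.56 -1.04  2.01  0.64  0.92 -0.05] F [0.4 0.  0.3] w 91.9
d world [-0.0024  0.0025 -0.067 ] d tool [0.0044 0.0014 0.067 ]
twist -0.39
d tool after twist [0.0044 0.0014 0.067 ]
```

Request:
servo_tool --increments '[{"linear": [0.004, 0.001, 0.012], "twist": 0, "gripper": 0}, {"linear": [0, 0, 0.014], "twist": 0, "gripper": 0}, {"linear": [0, 0, 0.014], "twist": 0, "gripper": 0}, {"linear": [0, 0, 0.014], "twist": 0, "gripper": 0}, {"linear": [0, 0, 0.01], "twist": 0, "gripper": 0}, {"linear": [0, 0, 0], "twist": 0, "gripper": 0}]'

```text
time: 6.5
tcp_pos: [0.3844, 0.3171, 0.0525]
eef_rot: [[-0.95, 0.312, 0.021], [0.312, 0.95, -0.005], [-0.022, 0.002, -1.0]]
contact_force: [-0.9, -0.3, -0.2]
width: 0.998
```

```bash
python3 go.py relief .055 72.6
python3 - <<'E'
from h import *
V=[]
for n,o in(('top',(200,230)),('side',(290,260))):
    im,d=ctrl.capture(n); V.append(cv2.resize(im[o[1]:o[1]+100,o[0]:o[0]+100,::-1],(400,400),interpolation=2))
cv2.imwrite('pics/a1.png',np.hstack(V))
E
```

```text
t 6.5 p [0.3844 0.3171 0.0525] jaw 71.84 tilt [ 1.21 -0.29] q [-0.02  0.66 -0.92  2.05  0.77  0.81 -0.16] F [-0.9 -0.3 -0.2] w 91.8
d world [-0.0029  0.0037  0.0025] d tool [ 0.0038  0.0026 -0.0025]
twist -0.76
d tool after twist [ 0.0038  0.0026 -0.0025]
```

View pics/a1.png

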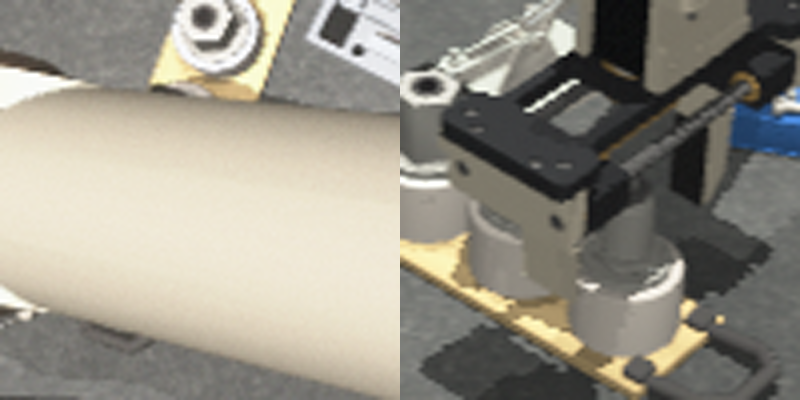

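Request:
servo_tool --increments '[{"linear": [0.004, 0.0025, -0.0025], "twist": 0, "gripper": 0}, {"linear": [0, 0, 0], "twist": 0, "gripper": 0}]'

```text
time: 6.8
tcp_pos: [0.3818, 0.3228, 0.0573]
eef_rot: [[-0.95, 0.311, 0.023], [0.311, 0.95, -0.002], [-0.023, 0.005, -1.0]]
contact_force: [0.3, 0.3, 0.7]
width: 1.002
```

```bash
python3 go.py relief .055 72.6
```

```text
t 6.8 p [0.3818 0.3228 0.0573] jaw 71.86 tilt [ 1.34 -0.14] q [-0.03  0.65 -0.93  2.05  0.76  0.81 -0.16] F [0.3 0.3 0.7] w 92.2
d world [-0.0003 -0.002  -0.0023] d tool [-0.0003 -0.002   0.0023]
twist -0.74
d tool after twist [-0.0002 -0.002   0.0023]
```

Request:
servo_tool --increments '[{"linear": [0, -0.001, 0.002], "twist": 0, "gripper": 0}, {"linear": [0, 0, 0], "twist": 0, "gripper": 120}, {"linear": [0, 0, 0], "twist": 0, "gripper": 255}, {"linear": [0, 0, 0], "twist": 0, "gripper": 255}, {"linear": [0, 0, 0], "twist": 0, "gripper": 255}, {"linear": [0, 0, 0], "twist": 0, "gripper": 255}, {"linear": [0, 0, 0], "twist": 0, "gripper": 255}, {"linear": [0, 0, 0], "twist": 0, "gripper": 255}, {"linear": [0, 0, 0], "twist": 0, "gripper": 255}, {"linear": [0, 0, 0], "twist": 0, "gripper": 255}]' --squeeze 30

```text
time: 7.8
tcp_pos: [0.3825, 0.3221, 0.0565]
eef_rot: [[-0.95, 0.311, 0.026], [0.312, 0.95, -0.002], [-0.025, 0.006, -1.0]]
contact_force: [-0.4, -0.2, 0.5]
width: 0.265
```

```bash
python3 go.py n1 .2 -10
```

```text
t 7.8 p [0.3825 0.3221 0.0565] jaw 71.85 tilt [ 1.48 -0.11] q [-0.03  0.65 -0.93  2.05  0.77  0.81 -0.17] F [-0.4 -0.2  0.5] w 24.4
d world [ 0.1323 -0.518   0.1435] d tool [-0.2907 -0.4501 -0.1391]
twist 81.85
d tool after twist [-0.4868  0.224  -0.1391]
```

Request:
servo_tool --increments '[{"linear": [0, 0, -0.01], "twist": 0, "gripper": 255}, {"linear": [0, 0, -0.02], "twist": 0, "gripper": 255}, {"linear": [0, 0, -0.03], "twist": 0, "gripper": 255}, {"linear": [0, 0, -0.03], "twist": 0, "gripper": 255}, {"linear": [0, 0, -0.03], "twist": 0, "gripper": 255}, {"linear": [0, 0, -0.02], "twist": 0, "gripper": 255}]'

```text
time: 8.4
tcp_pos: [0.3752, 0.3207, 0.2002]
eef_rot: [[-0.951, 0.308, 0.018], [0.308, 0.951, -0.006], [-0.019, -0.001, -1.0]]
contact_force: [0.4, -0.4, -0.9]
width: 0.25
```

```bash
python3 go.py n1 .2 -10
```

```text
t 8.4 p [0.3752 0.3207 0.2002] jaw 72.04 tilt [ 1.02 -0.37] q [ 0.17  0.45 -1.16  1.96  0.5   1.05  0.04] F [ 0.4 -0.4 -0.9] w 23.0
d world [ 1.396e-01 -5.166e-01 -2.000e-04] d tool [-0.292  -0.4484  0.006 ]
twist 82.04
d tool after twist [-0.4845  0.2271  0.006 ]
```

Request:
servo_tool --increments '[{"linear": [-0.012, -0.018, 0], "twist": 0, "gripper": 255}, {"linear": [-0.022, -0.034, 0], "twist": 0, "gripper": 255}, {"linear": [-0.022, -0.034, 0], "twist": 0, "gripper": 255}, {"linear": [-0.022, -0.034, 0], "twist": 0, "gripper": 255}, {"linear": [-0.022, -0.034, 0], "twist": 0, "gripper": 255}, {"linear": [-0.022, -0.034, 0], "twist": 0, "gripper": 255}, {"linear": [-0.022, -0.034, 0], "twist": 0, "gripper": 255}, {"linear": [-0.022, -0.034, 0], "twist": 0, "gripper": 255}]'

```text
time: 9.2
tcp_pos: [0.4564, 0.0263, 0.2114]
eef_rot: [[-0.956, 0.29, 0.028], [0.29, 0.957, -0.002], [-0.027, 0.006, -1.0]]
contact_force: [0.9, 0.3, -1.0]
width: 0.254
```

```bash
python3 go.py n1 .2 -10
```

```text
t 9.2 p [0.4564 0.0263 0.2114] jaw 73.12 tilt [ 1.61 -0.13] q [ 0.98  0.37 -1.29  2.04  0.43  1.01  0.76] F [ 0.9  0.3 -1. ] w 23.3
d world [ 0.0584 -0.2222 -0.0114] d tool [-0.1201 -0.1957  0.0135]
twist 83.12
d tool after twist [-0.2087  0.0958  0.0135]
```

Request:
servo_tool --increments '[{"linear": [0, 0, 0], "twist": 4, "gripper": 255}, {"linear": [0, 0, 0], "twist": 8, "gripper": 255}, {"linear": [0, 0, 0], "twist": 8, "gripper": 255}, {"linear": [0, 0, 0], "twist": 8, "gripper": 255}, {"linear": [0, 0, 0], "twist": 8, "gripper": 255}, {"linear": [0, 0, 0], "twist": 8, "gripper": 255}, {"linear": [0, 0, 0], "twist": 8, "gripper": 255}, {"linear": [0, 0, 0], "twist": 8, "gripper": 255}, {"linear": [0, 0, 0], "twist": 8, "gripper": 255}, {"linear": [0, 0, 0], "twist": 8, "gripper": 255}, {"linear": [0, 0, 0], "twist": 3, "gripper": 255}]'

```text
time: 10.3
tcp_pos: [0.454, 0.0196, 0.2149]
eef_rot: [[0.168, 0.985, 0.026], [0.986, -0.168, -0.005], [-0.001, 0.026, -1.0]]
contact_force: [-0.4, 0.4, -1.1]
width: 0.251
```

```bash
python3 go.py n1 .2 -10
```

```text
t 10.3 p [0.454  0.0196 0.2149] jaw -9.69 tilt [ 1.48 -0.31] q [ 0.77  0.22 -0.97  2.04  0.23  0.96 -0.49] F [-0.4  0.4 -1.1] w 23.1
d world [ 0.0608 -0.2155 -0.0149] d tool [-0.2021  0.0958  0.0176]
twist 0.31
d tool after twist [-0.2016  0.0969  0.0176]
```

Request:
servo_tool --increments '[{"linear": [-0.018, 0.008, 0], "twist": 0, "gripper": 255}, {"linear": [-0.03, 0.014, 0.004], "twist": 0, "gripper": 255}, {"linear": [-0.03, 0.014, 0.004], "twist": 0, "gripper": 255}, {"linear": [-0.03, 0.014, 0.004], "twist": 0, "gripper": 255}, {"linear": [-0.03, 0.014, 0.004], "twist": 0, "gripper": 255}, {"linear": [-0.03, 0.014, 0.004], "twist": 0, "gripper": 255}, {"linear": [-0.02, 0.012, 0.004], "twist": 0, "gripper": 255}, {"linear": [-0.01, 0.005, 0], "twist": 0, "gripper": 255}, {"linear": [0, 0, 0], "twist": 0, "gripper": 255}]'

```text
time: 11.2
tcp_pos: [0.5165, -0.1942, 0.1975]
eef_rot: [[0.159, 0.987, 0.028], [0.987, -0.159, -0.006], [-0.001, 0.029, -1.0]]
contact_force: [0.2, -0.1, -0.3]
width: 0.251
```

```bash
python3 go.py n1 .1 -10
```

```text
t 11.2 p [ 0.5165 -0.1942  0.1975] jaw -9.15 tilt [ 1.61 -0.35] q [ 0.97  0.42 -0.82  1.85  0.36  1.   -0.16] F [ 0.2 -0.1 -0.3] w 23.0
d world [-0.0017 -0.0017 -0.0975] d tool [-0.0018 -0.0042  0.0975]
twist 0.85
d tool after twist [-0.0019 -0.0041  0.0975]
```

Request:
servo_tool --increments '[{"linear": [-0.001, -0.001, 0.02], "twist": 0.5, "gripper": 255}, {"linear": [-0.001, -0.001, 0.03], "twist": 0, "gripper": 255}, {"linear": [0, -0.001, 0.03], "twist": 0, "gripper": 255}, {"linear": [0, -0.001, 0.012], "twist": 0, "gripper": 255}, {"linear": [0, 0, 0], "twist": 0, "gripper": 255}]'

```text
time: 11.7
tcp_pos: [0.5158, -0.1885, 0.1069]
eef_rot: [[0.161, 0.986, 0.032], [0.987, -0.161, -0.004], [0.001, 0.032, -0.999]]
contact_force: [0.3, 0.7, -1.3]
width: 0.251
```

```bash
python3 go.py n1 .053 -10
cat > snap.py <<'E'
from h import *
import sys
nm,a,b,c,d=sys.argv[1],*map(int,sys.argv[2:6]); V=[]
for n,o in(('top',(a,b)),('side',(c,d))):
    im,_=ctrl.capture(n); V.append(cv2.resize(im[o[1]:o[1]+100,o[0]:o[0]+100,::-1],(400,400),interpolation=2))
cv2.imwrite(f'pics/{nm}.png',np.hstack(V))
E
python3 snap.py b1 390 180 310 140
```

```text
t 11.7 p [ 0.5158 -0.1885  0.1069] jaw -9.25 tilt [ 1.83 -0.25] q [ 0.89  0.54 -0.74  1.92  0.48  0.83 -0.26] F [ 0.3  0.7 -1.3] w 23.1
d world [-0.001  -0.0074 -0.0539] d tool [-0.0075 -0.0016  0.0538]
twist 0.75
d tool after twist [-0.0076 -0.0015  0.0538]
```

View pics/b1.png

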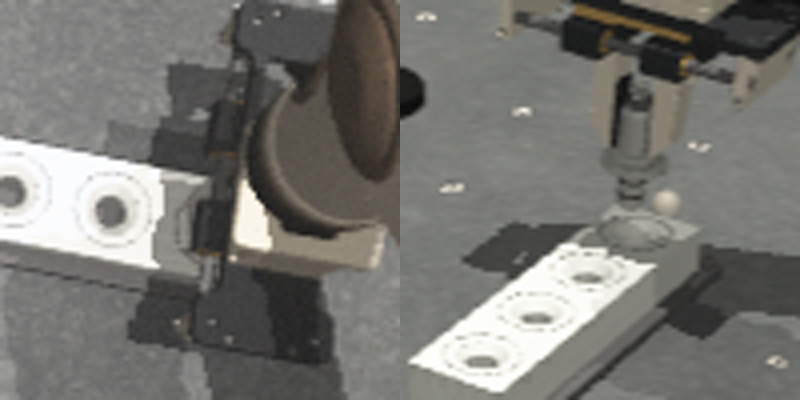

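Request:
servo_tool --increments '[{"linear": [-0.006, -0.001, 0.003], "twist": 0.5, "gripper": 255}, {"linear": [0, 0, 0.003], "twist": 0, "gripper": 255}]'

```text
time: 12.0
tcp_pos: [0.5176, -0.1956, 0.1053]
eef_rot: [[0.17, 0.985, 0.039], [0.986, -0.169, -0.008], [-0.001, 0.04, -0.999]]
contact_force: [-0.8, -0.4, -2.6]
width: 0.253
```

```bash
python3 go.py n1 .053 -10
```

```text
t 12.0 p [ 0.5176 -0.1956  0.1053] jaw -9.77 tilt [ 2.25 -0.46] q [ 0.89  0.54 -0.73  1.92  0.49  0.82 -0.27] F [-0.8 -0.4 -2.6] w 23.3
d world [-0.0028 -0.0003 -0.0523] d tool [-0.0007 -0.0048  0.0522]
twist 0.23
d tool after twist [-0.0008 -0.0048  0.0522]
```

Request:
servo_tool --increments '[{"linear": [-0.001, -0.003, 0.014], "twist": 0, "gripper": 255}, {"linear": [0, -0.001, 0.014], "twist": 0, "gripper": 255}]'

```text
time: 12.2
tcp_pos: [0.5167, -0.1977, 0.0783]
eef_rot: [[0.171, 0.984, 0.045], [0.985, -0.171, -0.011], [-0.003, 0.046, -0.999]]
contact_force: [0.2, -0.3, -1.4]
width: 0.251
```

```bash
python3 go.py n1 .053 -10
```

```text
t 12.2 p [ 0.5167 -0.1977  0.0783] jaw -9.85 tilt [ 2.55 -0.63] q [ 0.87  0.57 -0.7   1.94  0.53  0.76 -0.3 ] F [ 0.2 -0.3 -1.4] w 23.1
d world [-0.0019  0.0018 -0.0253] d tool [ 0.0016 -0.0033  0.0252]
twist 0.15
d tool after twist [ 0.0015 -0.0033  0.0252]
```

Request:
servo_tool --increments '[{"linear": [0.001, -0.002, 0.01], "twist": 0, "gripper": 255}, {"linear": [0, -0.001, 0.008], "twist": 0, "gripper": 255}]'

```text
time: 12.4
tcp_pos: [0.5157, -0.197, 0.064]
eef_rot: [[0.172, 0.984, 0.045], [0.985, -0.171, -0.016], [-0.008, 0.047, -0.999]]
contact_force: [-0.9, 1.4, -3.7]
width: 0.25
```

```bash
python3 go.py n1 .0545 -10
```

```text
t 12.4 p [ 0.5157 -0.197   0.064 ] jaw -9.88 tilt [ 2.55 -0.91] q [ 0.85  0.59 -0.68  1.95  0.55  0.74 -0.32] F [-0.9  1.4 -3.7] w 23.0
d world [-0.0009  0.0011 -0.0095] d tool [ 0.001  -0.0016  0.0095]
twist 0.12
d tool after twist [ 0.001  -0.0016  0.0095]
```

Request:
servo_tool --increments '[{"linear": [0.001, -0.001, 0.006], "twist": 0, "gripper": 255}, {"linear": [0, 0, 0.004], "twist": 0, "gripper": 255}]'

```text
time: 12.6
tcp_pos: [0.515, -0.1953, 0.053]
eef_rot: [[0.172, 0.984, 0.043], [0.985, -0.171, -0.016], [-0.008, 0.046, -0.999]]
contact_force: [-14.3, 4.5, 53.6]
width: 0.252
```

```bash
python3 go.py n1 .0545 -10
```

```text
t 12.6 p [ 0.515  -0.1953  0.053 ] jaw -9.86 tilt [ 2.49 -0.92] q [ 0.84  0.61 -0.67  1.96  0.57  0.72 -0.34] F [-14.3   4.5  53.6] w 23.2
d world [-0.0002 -0.0006  0.0015] d tool [-0.0006 -0.     -0.0015]
twist 0.14
d tool after twist [-0.0006 -0.     -0.0015]
```

Request:
servo_tool --increments '[{"linear": [0, 0, -0.001], "twist": 0, "gripper": 255}, {"linear": [0, 0, 0], "twist": 0, "gripper": 150}, {"linear": [0, 0, 0], "twist": 0, "gripper": 80}, {"linear": [0, 0, 0], "twist": 0, "gripper": 0}, {"linear": [0, 0, 0], "twist": 0, "gripper": 0}, {"linear": [0, 0, 0], "twist": 0, "gripper": 0}]'

```text
time: 13.2
tcp_pos: [0.5154, -0.1952, 0.052]
eef_rot: [[0.171, 0.984, 0.043], [0.985, -0.171, -0.015], [-0.008, 0.045, -0.999]]
contact_force: [-0.8, 0.4, 0.2]
width: 0.637
```

```bash
python3 go.py coil .2 69; python3 snap.py b2 390 180 310 140
```

```text
t 13.2 p [ 0.5154 -0.1952  0.052 ] jaw -9.84 tilt [ 2.48 -0.87] q [ 0.84  0.61 -0.67  1.96  0.57  0.72 -0.34] F [-0.8  0.4  0.2] w 58.6
d world [-0.0728  0.4969  0.148 ] d tool [ 0.476  -0.1498 -0.1585]
twist -78.84
d tool after twist [ 0.2391  0.438  -0.1585]
```

View pics/b2.png

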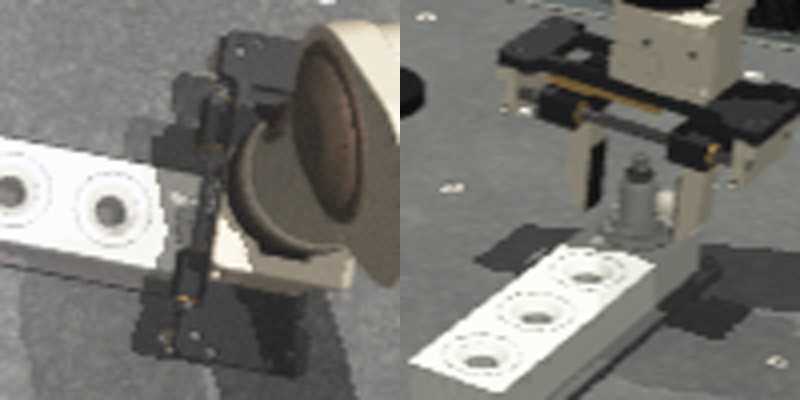

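Request:
servo_tool --increments '[{"linear": [0, 0, 0], "twist": 0, "gripper": 0}, {"linear": [0, 0.001, -0.02], "twist": 0, "gripper": 0}, {"linear": [0, 0.002, -0.05], "twist": 0, "gripper": 0}, {"linear": [0, 0.002, -0.05], "twist": 0, "gripper": 0}, {"linear": [0, 0.001, -0.03], "twist": 0, "gripper": 0}]'

```text
time: 13.8
tcp_pos: [0.5105, -0.1923, 0.201]
eef_rot: [[0.17, 0.985, 0.031], [0.985, -0.17, -0.008], [-0.003, 0.032, -0.999]]
contact_force: [0.1, -0.1, -0.2]
width: 0.997
```

```bash
python3 go.py coil .2 69
```

```text
t 13.8 p [ 0.5105 -0.1923  0.201 ] jaw -9.78 tilt [ 1.8  -0.49] q [ 0.98  0.4  -0.83  1.86  0.35  1.   -0.16] F [ 0.1 -0.1 -0.2] w 91.7
d world [-0.0679  0.494  -0.001 ] d tool [ 0.4752 -0.1507 -0.0054]
twist -78.78
d tool after twist [ 0.2403  0.4368 -0.0054]
```

Request:
servo_tool --increments '[{"linear": [0.03, -0.009, 0], "twist": 0, "gripper": 0}, {"linear": [0.048, -0.014, 0], "twist": 0, "gripper": 0}, {"linear": [0.048, -0.014, 0], "twist": 0, "gripper": 0}, {"linear": [0.048, -0.014, 0], "twist": 0, "gripper": 0}, {"linear": [0.048, -0.014, 0], "twist": 0, "gripper": 0}, {"linear": [0.048, -0.014, 0], "twist": 0, "gripper": 0}, {"linear": [0.048, -0.014, 0], "twist": 0, "gripper": 0}, {"linear": [0.048, -0.014, 0], "twist": 0, "gripper": 0}, {"linear": [0.048, -0.014, 0], "twist": 0, "gripper": 0}]'

```text
time: 14.7
tcp_pos: [0.471, 0.2311, 0.2]
eef_rot: [[0.192, 0.98, 0.049], [0.981, -0.191, -0.021], [-0.011, 0.052, -0.999]]
contact_force: [1.0, 0.0, -0.2]
width: 1.002
```

```bash
python3 go.py coil .2 69
```

```text
t 14.7 p [0.471  0.2311 0.2   ] jaw -11.03 tilt [ 2.8  -1.18] q [ 0.23  0.39 -0.93  1.91  0.43  1.   -1.09] F [ 1.   0.  -0.2] w 92.2
d world [-0.0284  0.0706 -0.    ] d tool [ 0.0638 -0.0413 -0.0028]
twist -80.03
d tool after twist [ 0.0517  0.0557 -0.0028]
```

Request:
servo_tool --increments '[{"linear": [0, 0, 0], "twist": -8, "gripper": 0}, {"linear": [0, 0, 0], "twist": -8, "gripper": 0}, {"linear": [0, 0, 0], "twist": -8, "gripper": 0}, {"linear": [0, 0, 0], "twist": -8, "gripper": 0}, {"linear": [0, 0, 0], "twist": -8, "gripper": 0}, {"linear": [0, 0, 0], "twist": -8, "gripper": 0}, {"linear": [0, 0, 0], "twist": -8, "gripper": 0}, {"linear": [0, 0, 0], "twist": -8, "gripper": 0}, {"linear": [0, 0, 0], "twist": -8, "gripper": 0}]'

```text
time: 15.6
tcp_pos: [0.4646, 0.2465, 0.2015]
eef_rot: [[-0.904, 0.424, 0.052], [0.424, 0.906, -0.014], [-0.053, 0.009, -0.999]]
contact_force: [0.1, 0.2, 0.1]
width: 0.997
```

```bash
python3 go.py coil .2 69
```

```text
t 15.6 p [0.4646 0.2465 0.2015] jaw 64.92 tilt [ 2.96 -0.83] q [ 0.38  0.54 -1.23  1.9   0.63  1.1   0.03] F [0.1 0.2 0.1] w 91.7
d world [-0.022   0.0552 -0.0015] d tool [ 0.0433  0.0407 -0.0004]
twist -4.08
d tool after twist [ 0.0403  0.0437 -0.0004]
```

Request:
servo_tool --increments '[{"linear": [0, 0, -0.05], "twist": 0, "gripper": 0}, {"linear": [0, 0, -0.05], "twist": 0, "gripper": 0}]'

```text
time: 15.8
tcp_pos: [0.4563, 0.2443, 0.2968]
eef_rot: [[-0.907, 0.42, 0.038], [0.419, 0.908, -0.018], [-0.042, -0.001, -0.999]]
contact_force: [1.0, -0.5, 0.9]
width: 0.999
```

```bash
python3 go.py coil .2 69
```

```text
t 15.8 p [0.4563 0.2443 0.2968] jaw 65.18 tilt [ 2.17 -1.06] q [ 0.49  0.44 -1.36  1.8   0.5   1.27  0.14] F [ 1.  -0.5  0.9] w 91.9
d world [-0.0137  0.0574 -0.0968] d tool [0.0406 0.0464 0.0952]
twist -3.82
d tool after twist [0.0374 0.049  0.0952]
```

Request:
servo_tool --increments '[{"linear": [0, 0, 0.05], "twist": 0, "gripper": 0}, {"linear": [0, 0, 0.05], "twist": 0, "gripper": 0}]'

```text
time: 16.0
tcp_pos: [0.4688, 0.2479, 0.2078]
eef_rot: [[-0.904, 0.423, 0.059], [0.424, 0.906, -0.009], [-0.057, 0.017, -0.998]]
contact_force: [0.5, -1.1, -0.5]
width: 0.997
```

```bash
python3 go.py coil .2 69
```

```text
t 16.0 p [0.4688 0.2479 0.2078] jaw 64.95 tilt [ 3.38 -0.51] q [ 0.39  0.54 -1.23  1.9   0.63  1.1   0.04] F [ 0.5 -1.1 -0.5] w 91.7
d world [-0.0262  0.0538 -0.0078] d tool [0.0469 0.0375 0.0058]
twist -4.05
d tool after twist [0.0441 0.0407 0.0058]
```

Request:
servo_tool --increments '[{"linear": [0, 0, -0.05], "twist": 0, "gripper": 0}, {"linear": [0, 0, -0.05], "twist": 0, "gripper": 0}]'

```text
time: 16.2
tcp_pos: [0.4571, 0.2419, 0.2934]
eef_rot: [[-0.905, 0.424, 0.031], [0.424, 0.906, -0.017], [-0.035, -0.002, -0.999]]
contact_force: [0.9, 0.6, 1.7]
width: 1.002
```

```bash
python3 go.py coil .2 69
```

```text
t 16.2 p [0.4571 0.2419 0.2934] jaw 64.9 tilt [ 1.76 -0.97] q [ 0.49  0.45 -1.35  1.8   0.5   1.26  0.15] F [0.9 0.6 1.7] w 92.2
d world [-0.0145  0.0598 -0.0934] d tool [0.0418 0.0482 0.0919]
twist -4.1
d tool after twist [0.0382 0.051  0.0919]
```

Request:
servo_tool --increments '[{"linear": [0, 0, 0], "twist": 0, "gripper": 0}, {"linear": [0, 0, 0], "twist": 0, "gripper": 0}]'

```text
time: 16.4
tcp_pos: [0.4587, 0.2436, 0.2976]
eef_rot: [[-0.905, 0.424, 0.036], [0.424, 0.905, -0.014], [-0.038, 0.003, -0.999]]
contact_force: [0.1, -0.2, -0.1]
width: 0.998
```

```bash
python3 go.py coil .2 69
```

```text
t 16.4 p [0.4587 0.2436 0.2976] jaw 64.89 tilt [ 2.04 -0.8 ] q [ 0.49  0.44 -1.35  1.79  0.49  1.27  0.15] F [ 0.1 -0.2 -0.1] w 91.8
d world [-0.0161  0.0581 -0.0976] d tool [0.0429 0.0455 0.0961]
twist -4.11
d tool after twist [0.0395 0.0485 0.0961]
```

Request:
servo_tool --increments '[{"linear": [0, 0, 0.012], "twist": 0, "gripper": 0}, {"linear": [0, 0, 0.012], "twist": 0, "gripper": 0}, {"linear": [0, 0, 0.012], "twist": 0, "gripper": 0}, {"linear": [0, 0, 0.012], "twist": 0, "gripper": 0}, {"linear": [0, 0, 0.012], "twist": 0, "gripper": 0}, {"linear": [0, 0, 0.012], "twist": 0, "gripper": 0}]'

```text
time: 17.0
tcp_pos: [0.4599, 0.2409, 0.217]
eef_rot: [[-0.905, 0.424, 0.033], [0.424, 0.906, -0.017], [-0.037, -0.001, -0.999]]
contact_force: [0.4, 0.4, 0.1]
width: 1.005
```

```bash
python3 go.py coil .2 69
```

```text
t 17.0 p [0.4599 0.2409 0.217 ] jaw 64.9 tilt [ 1.9  -0.97] q [ 0.41  0.53 -1.25  1.89  0.59  1.14  0.07] F [0.4 0.4 0.1] w 92.4
d world [-0.0173  0.0608 -0.017 ] d tool [0.0421 0.0478 0.0153]
twist -4.1
d tool after twist [0.0385 0.0507 0.0153]
```

Request:
servo_tool --increments '[{"linear": [0, 0, -0.05], "twist": 0, "gripper": 0}, {"linear": [0, 0, -0.05], "twist": 0, "gripper": 0}, {"linear": [0, 0, 0.012], "twist": 0, "gripper": 0}, {"linear": [0, 0, 0.012], "twist": 0, "gripper": 0}, {"linear": [0, 0, 0.012], "twist": 0, "gripper": 0}, {"linear": [0, 0, 0.012], "twist": 0, "gripper": 0}, {"linear": [0, 0, 0.012], "twist": 0, "gripper": 0}, {"linear": [0, 0, 0.012], "twist": 0, "gripper": 0}, {"linear": [0, 0, 0.012], "twist": 0, "gripper": 0}, {"linear": [0, 0, 0.012], "twist": 0, "gripper": 0}]'

```text
time: 18.0
tcp_pos: [0.4559, 0.2379, 0.2069]
eef_rot: [[-0.906, 0.423, 0.02], [0.423, 0.906, -0.021], [-0.027, -0.01, -1.0]]
contact_force: [0.8, -0.6, -0.0]
width: 0.999
```

```bash
python3 go.py coil .15 69
```

```text
t 18.0 p [0.4559 0.2379 0.2069] jaw 64.98 tilt [ 1.13 -1.18] q [ 0.41  0.54 -1.24  1.9   0.6   1.13  0.07] F [ 0.8 -0.6 -0. ] w 91.9
d world [-0.0133  0.0638 -0.0569] d tool [0.0405 0.0528 0.0553]
twist -4.02
d tool after twist [0.0367 0.0555 0.0553]
```

Request:
servo_tool --increments '[{"linear": [0.006, 0.009, 0.009], "twist": -4, "gripper": 0}, {"linear": [0.007, 0.01, 0.009], "twist": 0, "gripper": 0}, {"linear": [0.007, 0.01, 0.009], "twist": 0, "gripper": 0}, {"linear": [0.007, 0.01, 0.009], "twist": 0, "gripper": 0}, {"linear": [0.005, 0.008, 0.009], "twist": 0, "gripper": 0}, {"linear": [0.004, 0.006, 0.009], "twist": 0, "gripper": 0}]'

```text
time: 18.6
tcp_pos: [0.4424, 0.2992, 0.1433]
eef_rot: [[-0.933, 0.359, 0.016], [0.358, 0.933, -0.022], [-0.023, -0.015, -1.0]]
contact_force: [0.9, 0.8, -0.4]
width: 0.997
```

```bash
python3 go.py coil .055 69
```

```text
t 18.6 p [0.4424 0.2992 0.1433] jaw 68.97 tilt [ 0.94 -1.29] q [ 0.19  0.65 -1.13  1.9   0.71  1.06 -0.05] F [ 0.9  0.8 -0.4] w 91.7
d world [ 0.0002  0.0025 -0.0883] d tool [0.0028 0.0038 0.0883]
twist -0.03
d tool after twist [0.0028 0.0038 0.0883]
```

Request:
servo_tool --increments '[{"linear": [0.001, 0.001, 0.012], "twist": 0, "gripper": 0}, {"linear": [0.001, 0.001, 0.012], "twist": 0, "gripper": 0}, {"linear": [0.001, 0.001, 0.012], "twist": 0, "gripper": 0}, {"linear": [0, 0.001, 0.012], "twist": 0, "gripper": 0}, {"linear": [0, 0, 0.012], "twist": 0, "gripper": 0}, {"linear": [0, 0, 0.012], "twist": 0, "gripper": 0}]'

```text
time: 19.2
tcp_pos: [0.4422, 0.302, 0.0643]
eef_rot: [[-0.933, 0.359, 0.016], [0.359, 0.933, -0.023], [-0.023, -0.016, -1.0]]
contact_force: [1.0, 0.6, 1.0]
width: 1.0
```

```bash
python3 go.py coil .055 69;python3 snap.py c1 200 230 270 250
```

```text
t 19.2 p [0.4422 0.302  0.0643] jaw 68.96 tilt [ 0.91 -1.32] q [ 0.1   0.75 -1.02  1.94  0.84  0.95 -0.15] F [1.  0.6 1. ] w 92.0
d world [ 0.0004 -0.0003 -0.0093] d tool [-0.0002  0.0001  0.0093]
twist -0.04
d tool after twist [-0.0002  0.0001  0.0093]
```

View pics/c1.png

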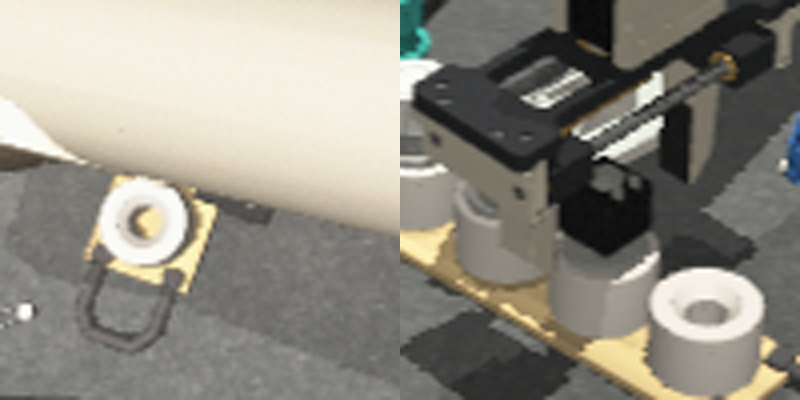

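Request:
servo_tool --increments '[{"linear": [0, 0, 0.005], "twist": 0, "gripper": 0}, {"linear": [0, 0, 0.004], "twist": 0, "gripper": 80}, {"linear": [0, 0, 0], "twist": 0, "gripper": 255}, {"linear": [0, 0, 0], "twist": 0, "gripper": 255}, {"linear": [0, 0, 0], "twist": 0, "gripper": 255}, {"linear": [0, 0, 0], "twist": 0, "gripper": 255}, {"linear": [0, 0, 0], "twist": 0, "gripper": 255}, {"linear": [0, 0, 0], "twist": 0, "gripper": 255}, {"linear": [0, 0, 0], "twist": 0, "gripper": 255}]' --squeeze 30

```text
time: 20.2
tcp_pos: [0.4428, 0.3019, 0.0558]
eef_rot: [[-0.933, 0.359, 0.017], [0.359, 0.933, -0.023], [-0.024, -0.015, -1.0]]
contact_force: [0.4, 0.5, -0.1]
width: 0.367
```

```bash
python3 go.py n2 .2 -10
```

```text
t 20.2 p [0.4428 0.3019 0.0558] jaw 68.94 tilt [ 0.96 -1.31] q [ 0.09  0.76 -1.01  1.95  0.85  0.93 -0.16] F [ 0.4  0.5 -0.1] w 33.8
d world [ 0.0831 -0.4348  0.1442] d tool [-0.237  -0.378  -0.1329]
twist 78.94
d tool after twist [-0.4165  0.1601 -0.1329]
```

Request:
servo_tool --increments '[{"linear": [0, 0, -0.01], "twist": 0, "gripper": 255}, {"linear": [0, 0, -0.03], "twist": 0, "gripper": 255}, {"linear": [0, 0, -0.04], "twist": 0, "gripper": 255}, {"linear": [0, 0, -0.04], "twist": 0, "gripper": 255}, {"linear": [0, 0, -0.02], "twist": 0, "gripper": 255}, {"linear": [0, 0, 0], "twist": 6, "gripper": 255}, {"linear": [0, 0, 0], "twist": 8, "gripper": 255}, {"linear": [0, 0, 0], "twist": 8, "gripper": 255}, {"linear": [0, 0, 0], "twist": 8, "gripper": 255}, {"linear": [0, 0, 0], "twist": 8, "gripper": 255}, {"linear": [0, 0, 0], "twist": 8, "gripper": 255}, {"linear": [0, 0, 0], "twist": 8, "gripper": 255}, {"linear": [0, 0, 0], "twist": 8, "gripper": 255}, {"linear": [0, 0, 0], "twist": 8, "gripper": 255}, {"linear": [0, 0, 0], "twist": 8, "gripper": 255}]'

```text
time: 21.7
tcp_pos: [0.4348, 0.3054, 0.2069]
eef_rot: [[0.203, 0.979, 0.013], [0.979, -0.203, -0.023], [-0.02, 0.017, -1.0]]
contact_force: [0.8, 0.6, -2.5]
width: 0.369
```

```bash
python3 go.py n2 .2 -10
```

```text
t 21.7 p [0.4348 0.3054 0.2069] jaw -11.71 tilt [ 0.74 -1.31] q [ 0.04  0.41 -0.89  1.86  0.4   1.06 -1.22] F [ 0.8  0.6 -2.5] w 34.0
d world [ 0.0911 -0.4383 -0.0069] d tool [-0.4104  0.178   0.0181]
twist -1.71
d tool after twist [-0.4155  0.1656  0.0181]
```

Request:
servo_tool --increments '[{"linear": [-0.015, 0.006, 0], "twist": -1.5, "gripper": 255}, {"linear": [-0.03, 0.012, 0], "twist": 0, "gripper": 255}, {"linear": [-0.03, 0.012, 0], "twist": 0, "gripper": 255}, {"linear": [-0.03, 0.012, 0], "twist": 0, "gripper": 255}, {"linear": [-0.03, 0.012, 0], "twist": 0, "gripper": 255}, {"linear": [-0.03, 0.012, 0], "twist": 0, "gripper": 255}, {"linear": [-0.03, 0.012, 0], "twist": 0, "gripper": 255}, {"linear": [-0.03, 0.012, 0], "twist": 0, "gripper": 255}, {"linear": [-0.03, 0.012, 0], "twist": 0, "gripper": 255}, {"linear": [-0.03, 0.012, 0], "twist": 0, "gripper": 255}, {"linear": [-0.03, 0.012, 0], "twist": 0, "gripper": 255}, {"linear": [-0.03, 0.012, 0], "twist": 0, "gripper": 255}]'

```text
time: 22.9
tcp_pos: [0.506, -0.0609, 0.2204]
eef_rot: [[0.159, 0.987, 0.013], [0.987, -0.159, -0.019], [-0.017, 0.015, -1.0]]
contact_force: [1.0, -0.4, -2.3]
width: 0.367
```

```bash
python3 go.py n2 .19 -10
```

```text
t 22.9 p [ 0.506  -0.0609  0.2204] jaw -9.12 tilt [ 0.72 -1.09] q [ 0.75  0.31 -0.83  1.91  0.29  1.03 -0.36] F [ 1.  -0.4 -2.3] w 33.8
d world [ 0.0199 -0.072  -0.0304] d tool [-0.0674  0.0306  0.032 ]
twist 0.88
d tool after twist [-0.067   0.0316  0.032 ]
```

Request:
servo_tool --increments '[{"linear": [-0.02, 0.009, 0.006], "twist": 0.8, "gripper": 255}, {"linear": [-0.02, 0.009, 0.008], "twist": 0, "gripper": 255}, {"linear": [-0.016, 0.008, 0.01], "twist": 0, "gripper": 255}, {"linear": [-0.008, 0.004, 0.012], "twist": 0, "gripper": 255}]'

```text
time: 23.3
tcp_pos: [0.5268, -0.136, 0.1852]
eef_rot: [[0.177, 0.984, 0.015], [0.984, -0.177, -0.02], [-0.017, 0.018, -1.0]]
contact_force: [-0.7, -0.5, -1.6]
width: 0.371
```

```bash
python3 go.py n2 .1 -10
```

```text
t 23.3 p [ 0.5268 -0.136   0.1852] jaw -10.18 tilt [ 0.85 -1.16] q [ 0.8   0.41 -0.76  1.87  0.36  0.98 -0.29] F [-0.7 -0.5 -1.6] w 34.1
d world [-0.0009  0.0031 -0.0852] d tool [ 0.0043 -0.003   0.0851]
twist -0.18
d tool after twist [ 0.0043 -0.003   0.0851]
```

Request:
servo_tool --increments '[{"linear": [0.001, -0.001, 0.014], "twist": 0, "gripper": 255}, {"linear": [0.001, 0, 0.014], "twist": 0, "gripper": 255}, {"linear": [0.001, -0.001, 0.014], "twist": 0, "gripper": 255}, {"linear": [0, 0, 0.014], "twist": 0, "gripper": 255}, {"linear": [0, 0, 0.014], "twist": 0, "gripper": 255}, {"linear": [0, 0, 0.008], "twist": 0, "gripper": 255}]'

```text
time: 23.9
tcp_pos: [0.5243, -0.1285, 0.0974]
eef_rot: [[0.171, 0.985, 0.01], [0.985, -0.17, -0.015], [-0.013, 0.012, -1.0]]
contact_force: [-0.3, -0.1, -2.0]
width: 0.369
```

```bash
python3 go.py n2 .054 -10; python3 snap.py d1 370 170 290 150
```

```text
t 23.9 p [ 0.5243 -0.1285  0.0974] jaw -9.82 tilt [ 0.56 -0.87] q [ 0.73  0.53 -0.69  1.94  0.48  0.82 -0.39] F [-0.3 -0.1 -2. ] w 33.9
d world [ 0.0016 -0.0044 -0.0434] d tool [-0.0035  0.0018  0.0435]
twist 0.18
d tool after twist [-0.0035  0.0018  0.0435]
```

View pics/d1.png

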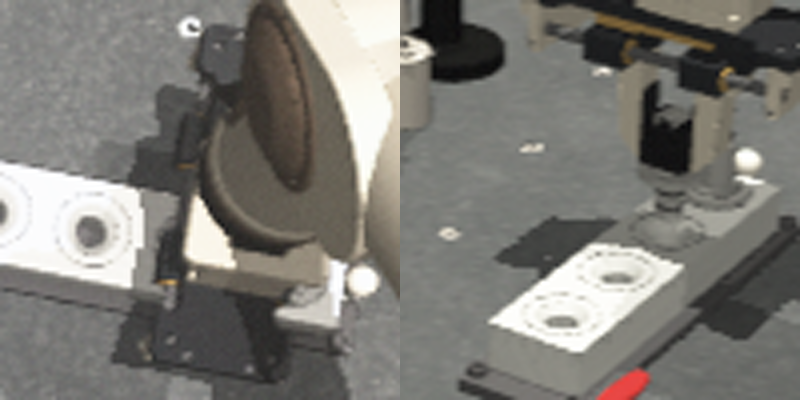

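Aligned over nest two. Correct and lower.

Request:
servo_tool --increments '[{"linear": [-0.003, 0.001, 0.008], "twist": 0, "gripper": 255}, {"linear": [-0.001, 0, 0.012], "twist": 0, "gripper": 255}, {"linear": [0, 0, 0.01], "twist": 0, "gripper": 255}]'

```text
time: 24.3
tcp_pos: [0.5269, -0.1338, 0.0684]
eef_rot: [[0.171, 0.985, 0.013], [0.985, -0.171, -0.016], [-0.014, 0.016, -1.0]]
contact_force: [-4.6, 2.8, 1.0]
width: 0.369
```

```bash
python3 go.py n2 .054 -10
```

```text
t 24.3 p [ 0.5269 -0.1338  0.0684] jaw -9.86 tilt [ 0.76 -0.94] q [ 0.71  0.58 -0.66  1.94  0.52  0.77 -0.42] F [-4.6  2.8  1. ] w 33.9
d world [-0.001   0.0009 -0.0144] d tool [ 0.0009 -0.0014  0.0143]
twist 0.14
d tool after twist [ 0.0009 -0.0014  0.0143]
```

Request:
servo_tool --increments '[{"linear": [0.001, -0.001, 0.007], "twist": 0, "gripper": 255}, {"linear": [0, 0, 0.006], "twist": 0, "gripper": 255}]'

```text
time: 24.5
tcp_pos: [0.526, -0.1332, 0.0536]
eef_rot: [[0.172, 0.985, 0.013], [0.985, -0.172, -0.016], [-0.014, 0.016, -1.0]]
contact_force: [2.0, 1.0, 17.2]
width: 0.367
```

```bash
python3 go.py n2 .054 -10
```

```text
t 24.5 p [ 0.526  -0.1332  0.0536] jaw -9.89 tilt [ 0.75 -0.94] q [ 0.69  0.6  -0.64  1.95  0.54  0.75 -0.44] F [ 2.   1.  17.2] w 33.7
d world [-0.0001  0.0003  0.0004] d tool [ 0.0002 -0.0001 -0.0004]
twist 0.11
d tool after twist [ 0.0002 -0.0001 -0.0004]
```

Request:
servo_tool --increments '[{"linear": [0, 0, 0], "twist": 0, "gripper": 255}, {"linear": [0, 0, 0], "twist": 0, "gripper": 120}, {"linear": [0, 0, 0], "twist": 0, "gripper": 40}, {"linear": [0, 0, 0], "twist": 0, "gripper": 0}, {"linear": [0, 0, 0], "twist": 0, "gripper": 0}, {"linear": [0, 0, 0], "twist": 0, "gripper": 0}, {"linear": [0, 0, -0.01], "twist": 0, "gripper": 0}, {"linear": [0, 0, -0.03], "twist": 0, "gripper": 0}, {"linear": [0, 0, -0.04], "twist": 0, "gripper": 0}, {"linear": [0, 0, -0.05], "twist": 0, "gripper": 0}, {"linear": [0, 0, -0.02], "twist": 0, "gripper": 0}]'

```text
time: 25.6
tcp_pos: [0.5228, -0.1297, 0.2073]
eef_rot: [[0.17, 0.985, 0.009], [0.985, -0.17, -0.014], [-0.012, 0.011, -1.0]]
contact_force: [-0.0, -0.9, -0.1]
width: 1.002
```

```bash
python3 go.py hex .2 67;  python3 snap.py d2 370 170 290 150
```

```text
t 25.6 p [ 0.5228 -0.1297  0.2073] jaw -9.77 tilt [ 0.5  -0.79] q [ 0.82  0.38 -0.79  1.85  0.33  1.03 -0.27] F [-0.  -0.9 -0.1] w 92.2
d world [-0.0192  0.4122 -0.0073] d tool [ 0.403  -0.089   0.0015]
twist -76.77
d tool after twist [0.1788 0.372  0.0015]
```

View pics/d2.png

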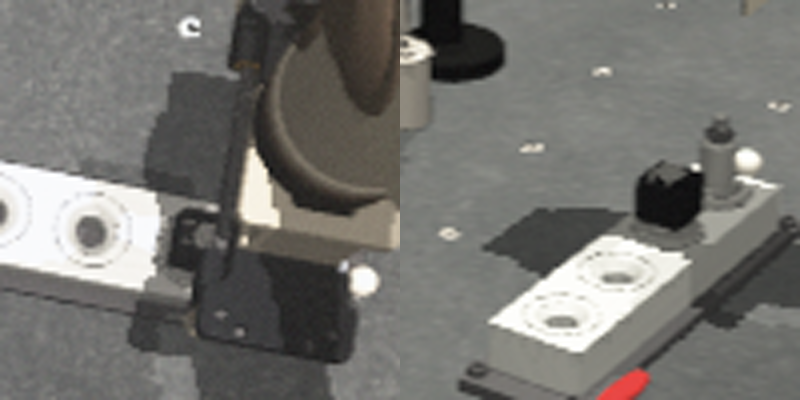

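Request:
servo_tool --increments '[{"linear": [0.02, -0.004, 0], "twist": 0, "gripper": 0}, {"linear": [0.03, -0.007, 0], "twist": 0, "gripper": 0}, {"linear": [0.03, -0.007, 0], "twist": 0, "gripper": 0}, {"linear": [0.03, -0.007, 0], "twist": 0, "gripper": 0}, {"linear": [0.03, -0.007, 0], "twist": 0, "gripper": 0}, {"linear": [0.03, -0.007, 0], "twist": 0, "gripper": 0}, {"linear": [0.03, -0.007, 0], "twist": 0, "gripper": 0}, {"linear": [0.03, -0.007, 0], "twist": 0, "gripper": 0}, {"linear": [0.03, -0.007, 0], "twist": 0, "gripper": 0}, {"linear": [0.03, -0.007, 0], "twist": 0, "gripper": 0}, {"linear": [0.03, -0.007, 0], "twist": 0, "gripper": 0}, {"linear": [0.03, -0.007, 0], "twist": 0, "gripper": 0}]'

```text
time: 26.9
tcp_pos: [0.498, 0.2315, 0.1931]
eef_rot: [[0.183, 0.983, -0.002], [0.983, -0.183, -0.022], [-0.022, 0.002, -1.0]]
contact_force: [1.3, -0.3, 0.7]
width: 1.0
```

```bash
python3 go.py hex .2 67
```

```text
t 26.9 p [0.498  0.2315 0.1931] jaw -10.57 tilt [-0.1  -1.28] q [ 0.17  0.46 -0.85  1.82  0.41  1.06 -1.03] F [ 1.3 -0.3  0.7] w 92.0
d world [0.0056 0.051  0.0069] d tool [ 0.051  -0.0038 -0.0081]
twist -77.57
d tool after twist [ 0.0147  0.049  -0.0081]
```

Request:
servo_tool --increments '[{"linear": [0, 0, 0], "twist": -5, "gripper": 0}, {"linear": [0, 0, 0], "twist": -8, "gripper": 0}, {"linear": [0, 0, 0], "twist": -8, "gripper": 0}, {"linear": [0, 0, 0], "twist": -8, "gripper": 0}, {"linear": [0, 0, 0], "twist": -8, "gripper": 0}, {"linear": [0, 0, 0], "twist": -8, "gripper": 0}, {"linear": [0, 0, 0], "twist": -8, "gripper": 0}, {"linear": [0, 0, 0], "twist": -8, "gripper": 0}, {"linear": [0, 0, 0], "twist": -8, "gripper": 0}, {"linear": [0, 0, 0], "twist": -6, "gripper": 0}]'

```text
time: 27.9
tcp_pos: [0.4889, 0.2368, 0.1858]
eef_rot: [[-0.929, 0.369, -0.014], [0.37, 0.929, -0.024], [0.004, -0.028, -1.0]]
contact_force: [0.6, 0.3, -0.1]
width: 0.998
```

```bash
python3 go.py hex .15 67
```

```text
t 27.9 p [0.4889 0.2368 0.1858] jaw 68.32 tilt [-0.81 -1.38] q [ 0.34  0.62 -1.15  1.83  0.63  1.15  0.16] F [ 0.6  0.3 -0.1] w 91.8
d world [ 0.0147  0.0457 -0.0358] d tool [0.0031 0.0489 0.0345]
twist 1.32
d tool after twist [0.0042 0.0488 0.0345]
```

Request:
servo_tool --increments '[{"linear": [0.001, 0.01, 0.008], "twist": 1.3, "gripper": 0}, {"linear": [0.001, 0.012, 0.008], "twist": 0, "gripper": 0}, {"linear": [0.001, 0.012, 0.008], "twist": 0, "gripper": 0}, {"linear": [0.001, 0.01, 0.008], "twist": 0, "gripper": 0}, {"linear": [0, 0.005, 0.008], "twist": 0, "gripper": 0}]'

```text
time: 28.4
tcp_pos: [0.5022, 0.2811, 0.1396]
eef_rot: [[-0.921, 0.389, -0.019], [0.39, 0.921, -0.027], [0.007, -0.032, -0.999]]
contact_force: [-0.8, -0.2, -1.0]
width: 1.002
```

```bash
python3 go.py hex .055 67
```

```text
t 28.4 p [0.5022 0.2811 0.1396] jaw 67.08 tilt [-1.09 -1.53] q [ 0.19  0.71 -1.06  1.78  0.7   1.12  0.05] F [-0.8 -0.2 -1. ] w 92.2
d world [ 0.0014  0.0014 -0.0846] d tool [-0.0014  0.0046  0.0845]
twist 0.08
d tool after twist [-0.0014  0.0046  0.0845]
```

Request:
servo_tool --increments '[{"linear": [0, 0.001, 0.013], "twist": 0, "gripper": 0}, {"linear": [-0.001, 0.001, 0.013], "twist": 0, "gripper": 0}, {"linear": [0, 0.001, 0.013], "twist": 0, "gripper": 0}, {"linear": [0, 0.001, 0.013], "twist": 0, "gripper": 0}, {"linear": [0, 0, 0.013], "twist": 0, "gripper": 0}, {"linear": [0, 0, 0.008], "twist": 0, "gripper": 0}]'

```text
time: 29.0
tcp_pos: [0.5023, 0.2808, 0.0587]
eef_rot: [[-0.921, 0.389, -0.021], [0.39, 0.92, -0.029], [0.008, -0.035, -0.999]]
contact_force: [-0.1, 0.6, 0.8]
width: 1.002
```

```bash
python3 go.py hex .055 67;python3 snap.py e1 200 200 250 240
```

```text
t 29.0 p [0.5023 0.2808 0.0587] jaw 67.08 tilt [-1.23 -1.66] q [ 0.13  0.81 -0.97  1.82  0.8   1.01 -0.02] F [-0.1  0.6  0.8] w 92.2
d world [ 0.0013  0.0017 -0.0037] d tool [-0.0006  0.0022  0.0037]
twist 0.08
d tool after twist [-0.0006  0.0022  0.0037]
```

View pics/e1.png

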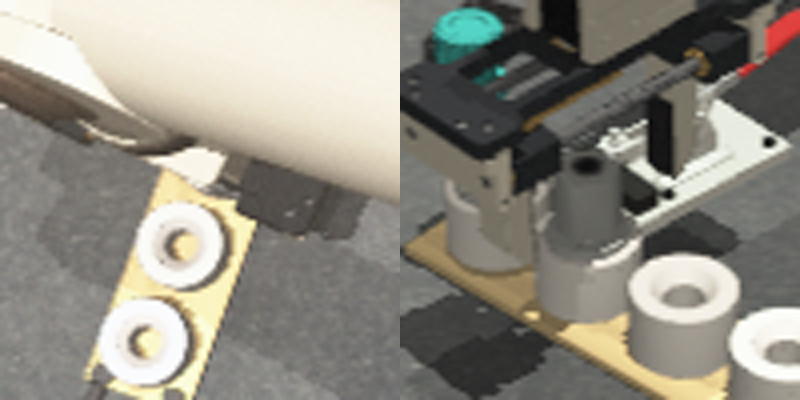

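Request:
servo_tool --increments '[{"linear": [0, 0.002, 0.003], "twist": 0, "gripper": 0}, {"linear": [0, 0, 0], "twist": 0, "gripper": 100}, {"linear": [0, 0, 0], "twist": 0, "gripper": 255}, {"linear": [0, 0, 0], "twist": 0, "gripper": 255}, {"linear": [0, 0, 0], "twist": 0, "gripper": 255}, {"linear": [0, 0, 0], "twist": 0, "gripper": 255}, {"linear": [0, 0, 0], "twist": 0, "gripper": 255}, {"linear": [0, 0, 0], "twist": 0, "gripper": 255}, {"linear": [0, 0, 0], "twist": 0, "gripper": 255}]' --squeeze 35

```text
time: 30.0
tcp_pos: [0.5043, 0.2834, 0.0581]
eef_rot: [[-0.921, 0.389, -0.018], [0.39, 0.92, -0.028], [0.006, -0.033, -0.999]]
contact_force: [-1.3, -4.9, 3.0]
width: 0.356
```

```bash
python3 go.py n3 .2 -10
```

```text
t 30.0 p [0.5043 0.2834 0.0581] jaw 67.06 tilt [-1.06 -1.61] q [ 0.13  0.81 -0.97  1.81  0.8   1.   -0.02] F [-1.3 -4.9  3. ] w 32.8
d world [ 0.0328 -0.3533  0.1419] d tool [-0.1671 -0.3172 -0.1325]
twist 77.06
d tool after twist [-0.3465  0.0918 -0.1325]
```

Request:
servo_tool --increments '[{"linear": [0, 0, 0], "twist": 0, "gripper": 255}, {"linear": [0, 0, 0], "twist": 0, "gripper": 255}, {"linear": [0, 0, 0], "twist": 0, "gripper": 255}]'

```text
time: 30.3
tcp_pos: [0.5044, 0.2831, 0.0582]
eef_rot: [[-0.921, 0.39, -0.018], [0.39, 0.92, -0.029], [0.006, -0.033, -0.999]]
contact_force: [1.0, -1.2, 0.9]
width: 0.329
```

```bash
python3 go.py
python3 - <<'E'
from h import *
V=[]
for n,o in(('top',(240,222)),('side',(280,272))):
    im=np.load(f'{n}0.npz')['im']; V.append(cv2.resize(im[o[1]:o[1]+36,o[0]:o[0]+36,::-1],(390,390),interpolation=cv2.INTER_CUBIC))
cv2.imwrite('pics/hx.png',np.hstack(V))
E
```

```text
t 30.3 p [0.5044 0.2831 0.0582] jaw 67.04 tilt [-1.06 -1.63] q [ 0.13  0.81 -0.97  1.81  0.8   1.   -0.02] F [ 1.  -1.2  0.9] w 30.3
```

View pics/hx.png

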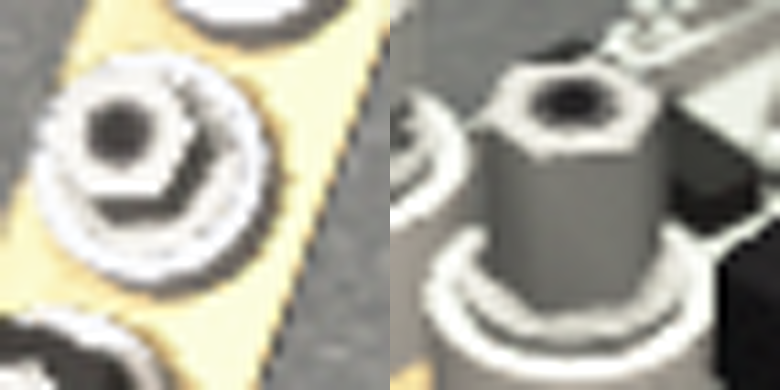

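Request:
servo_tool --increments '[{"linear": [0, 0, -0.01], "twist": 0, "gripper": 255}, {"linear": [0, 0, -0.02], "twist": 0, "gripper": 255}, {"linear": [0, 0, -0.02], "twist": 0, "gripper": 255}, {"linear": [0, 0, -0.02], "twist": 0, "gripper": 255}, {"linear": [0, 0, -0.02], "twist": 0, "gripper": 255}, {"linear": [0, 0, -0.02], "twist": 0, "gripper": 255}, {"linear": [0, 0, -0.02], "twist": 0, "gripper": 255}, {"linear": [0, 0, 0], "twist": 6, "gripper": 255}, {"linear": [0, 0, 0], "twist": 8, "gripper": 255}, {"linear": [0, 0, 0], "twist": 8, "gripper": 255}, {"linear": [0, 0, 0], "twist": 8, "gripper": 255}, {"linear": [0, 0, 0], "twist": 8, "gripper": 255}, {"linear": [0, 0, 0], "twist": 8, "gripper": 255}, {"linear": [0, 0, 0], "twist": 8, "gripper": 255}, {"linear": [0, 0, 0], "twist": 8, "gripper": 255}, {"linear": [0, 0, 0], "twist": 8, "gripper": 255}, {"linear": [0, 0, 0], "twist": 6, "gripper": 255}]'

```text
time: 32.0
tcp_pos: [0.5017, 0.2946, 0.2155]
eef_rot: [[0.195, 0.981, -0.012], [0.981, -0.195, -0.017], [-0.019, -0.009, -1.0]]
contact_force: [0.5, -0.2, -1.5]
width: 0.324
```

```bash
python3 go.py n3 .2 -10
```

```text
t 32.0 p [0.5017 0.2946 0.2155] jaw -11.27 tilt [-0.71 -0.97] q [ 0.04  0.5  -0.83  1.71  0.4   1.13 -1.11] F [ 0.5 -0.2 -1.5] w 29.8
d world [ 0.0354 -0.3645 -0.0155] d tool [-0.3502  0.106   0.0213]
twist -1.27
d tool after twist [-0.3525  0.0983  0.0213]
```

Request:
servo_tool --increments '[{"linear": [-0.015, 0.005, 0], "twist": -1.2, "gripper": 255}, {"linear": [-0.03, 0.0085, 0.001], "twist": 0, "gripper": 255}, {"linear": [-0.03, 0.0085, 0.001], "twist": 0, "gripper": 255}, {"linear": [-0.03, 0.0085, 0.001], "twist": 0, "gripper": 255}, {"linear": [-0.03, 0.0085, 0.001], "twist": 0, "gripper": 255}, {"linear": [-0.03, 0.0085, 0.001], "twist": 0, "gripper": 255}, {"linear": [-0.03, 0.0085, 0.001], "twist": 0, "gripper": 255}, {"linear": [-0.03, 0.0085, 0.001], "twist": 0, "gripper": 255}, {"linear": [-0.03, 0.0085, 0.001], "twist": 0, "gripper": 255}, {"linear": [-0.03, 0.0085, 0.001], "twist": 0, "gripper": 255}]'

```text
time: 33.0
tcp_pos: [0.5303, 0.006, 0.2238]
eef_rot: [[0.15, 0.989, -0.003], [0.989, -0.15, -0.007], [-0.007, -0.002, -1.0]]
contact_force: [0.7, -0.6, -3.3]
width: 0.324
```

```bash
python3 go.py n3 .19 -10
```

```text
t 33.0 p [0.5303 0.006  0.2238] jaw -8.63 tilt [-0.15 -0.39] q [ 0.61  0.37 -0.82  1.84  0.31  1.07 -0.49] F [ 0.7 -0.6 -3.3] w 29.8
d world [ 0.0068 -0.0759 -0.0338] d tool [-0.0738  0.0182  0.0343]
twist 1.37
d tool after twist [-0.0734  0.02    0.0343]
```

Request:
servo_tool --increments '[{"linear": [-0.02, 0.005, 0.006], "twist": 1.2, "gripper": 255}, {"linear": [-0.02, 0.005, 0.008], "twist": 0, "gripper": 255}, {"linear": [-0.018, 0.005, 0.01], "twist": 0, "gripper": 255}, {"linear": [-0.01, 0.003, 0.012], "twist": 0, "gripper": 255}]'

```text
time: 33.4
tcp_pos: [0.5383, -0.0687, 0.191]
eef_rot: [[0.176, 0.984, 0.004], [0.984, -0.176, -0.008], [-0.007, 0.005, -1.0]]
contact_force: [-0.4, -0.8, -3.3]
width: 0.326
```

```bash
python3 go.py n3 .1 -10
```

```text
t 33.4 p [ 0.5383 -0.0687  0.191 ] jaw -10.11 tilt [ 0.2  -0.45] q [ 0.69  0.42 -0.77  1.85  0.35  1.01 -0.4 ] F [-0.4 -0.8 -3.3] w 30.0
d world [-0.0012 -0.0012 -0.091 ] d tool [-0.0008 -0.0014  0.091 ]
twist -0.11
d tool after twist [-0.0008 -0.0014  0.091 ]
```

Request:
servo_tool --increments '[{"linear": [-0.001, 0, 0.014], "twist": 0, "gripper": 255}, {"linear": [-0.001, 0, 0.014], "twist": 0, "gripper": 255}, {"linear": [-0.001, 0, 0.014], "twist": 0, "gripper": 255}, {"linear": [-0.001, 0, 0.014], "twist": 0, "gripper": 255}, {"linear": [0, 0, 0.014], "twist": 0, "gripper": 255}, {"linear": [0, 0, 0.008], "twist": 0, "gripper": 255}]'

```text
time: 34.0
tcp_pos: [0.5362, -0.0691, 0.1043]
eef_rot: [[0.172, 0.985, -0.0], [0.985, -0.172, -0.004], [-0.004, 0.0, -1.0]]
contact_force: [0.3, -0.5, -3.3]
width: 0.325
```

```bash
python3 go.py n3 .056 -10; python3 snap.py f1 350 170 290 160
```

```text
t 34.0 p [ 0.5362 -0.0691  0.1043] jaw -9.89 tilt [-0.01 -0.22] q [ 0.63  0.53 -0.7   1.92  0.46  0.85 -0.48] F [ 0.3 -0.5 -3.3] w 29.9
d world [ 0.0009 -0.0008 -0.0483] d tool [-0.0004  0.001   0.0483]
twist 0.11
d tool after twist [-0.0004  0.001   0.0483]
```

View pics/f1.png

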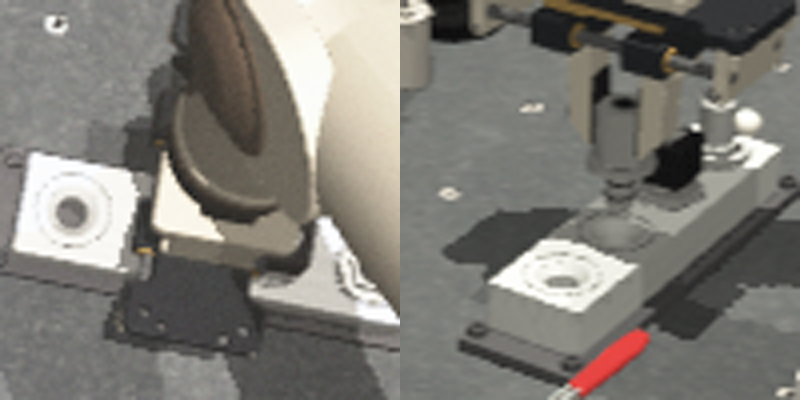

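Request:
servo_tool --increments '[{"linear": [-0.001, 0.001, 0.012], "twist": 0, "gripper": 255}, {"linear": [0, 0, 0.012], "twist": 0, "gripper": 255}, {"linear": [0, 0, 0.01], "twist": 0, "gripper": 255}]'

```text
time: 34.4
tcp_pos: [0.5394, -0.07, 0.0717]
eef_rot: [[0.172, 0.985, 0.004], [0.985, -0.172, -0.005], [-0.004, 0.005, -1.0]]
contact_force: [-2.8, 1.8, 0.2]
width: 0.322
```

```bash
python3 go.py n3 .0562 -10
```

```text
t 34.4 p [ 0.5394 -0.07    0.0717] jaw -9.89 tilt [ 0.22 -0.28] q [ 0.6   0.58 -0.67  1.93  0.51  0.79 -0.52] F [-2.8  1.8  0.2] w 29.7
d world [-0.0023  0.0001 -0.0155] d tool [-0.0002 -0.0024  0.0155]
twist 0.11
d tool after twist [-0.0002 -0.0024  0.0155]
```

Request:
servo_tool --increments '[{"linear": [0, -0.002, 0.008], "twist": 0, "gripper": 255}, {"linear": [0, 0, 0.006], "twist": 0, "gripper": 255}]'

```text
time: 34.6
tcp_pos: [0.5373, -0.0697, 0.0561]
eef_rot: [[0.172, 0.985, 0.004], [0.985, -0.172, -0.005], [-0.004, 0.005, -1.0]]
contact_force: [0.1, -0.3, -2.9]
width: 0.324
```

```bash
python3 go.py n3 .0562 -10
```

```text
t 34.6 p [ 0.5373 -0.0697  0.0561] jaw -9.88 tilt [ 0.22 -0.28] q [ 0.59  0.6  -0.65  1.94  0.53  0.76 -0.54] F [ 0.1 -0.3 -2.9] w 29.8
d world [-0.0002 -0.0002  0.0001] d tool [-0.0003 -0.0002 -0.0001]
twist 0.12
d tool after twist [-0.0003 -0.0002 -0.0001]
```

No contact yet; go down in 1.5 mm steps.

Request:
servo_tool --increments '[{"linear": [0, 0, 0.0015], "twist": 0, "gripper": 255}, {"linear": [0, 0, 0.001], "twist": 0, "gripper": 255}]'

```text
time: 34.8
tcp_pos: [0.5373, -0.0699, 0.0553]
eef_rot: [[0.172, 0.985, 0.003], [0.985, -0.172, -0.007], [-0.007, 0.004, -1.0]]
contact_force: [-6.8, 0.1, 17.0]
width: 0.324
```

```bash
python3 go.py n3 .0562 -10
```

```text
t 34.8 p [ 0.5373 -0.0699  0.0553] jaw -9.91 tilt [ 0.15 -0.41] q [ 0.59  0.6  -0.65  1.94  0.53  0.77 -0.54] F [-6.8  0.1 17. ] w 29.8
d world [-0.0002  0.      0.0009] d tool [-0.     -0.0002 -0.0009]
twist 0.09
d tool after twist [-0.     -0.0002 -0.0009]
```

Request:
servo_tool --increments '[{"linear": [0, 0, 0], "twist": 0, "gripper": 255}, {"linear": [0, 0, 0], "twist": 0, "gripper": 120}, {"linear": [0, 0, 0], "twist": 0, "gripper": 40}, {"linear": [0, 0, 0], "twist": 0, "gripper": 0}, {"linear": [0, 0, 0], "twist": 0, "gripper": 0}, {"linear": [0, 0, 0], "twist": 0, "gripper": 0}, {"linear": [0, 0, -0.01], "twist": 0, "gripper": 0}, {"linear": [0, 0, -0.03], "twist": 0, "gripper": 0}, {"linear": [0, 0, -0.04], "twist": 0, "gripper": 0}, {"linear": [0, 0, -0.04], "twist": 0, "gripper": 0}, {"linear": [0, 0, -0.03], "twist": 0, "gripper": 0}]'

```text
time: 35.9
tcp_pos: [0.5347, -0.0683, 0.2081]
eef_rot: [[0.171, 0.985, -0.004], [0.985, -0.171, -0.004], [-0.005, -0.003, -1.0]]
contact_force: [0.9, -0.2, 0.6]
width: 0.997
```

```bash
python3 go.py knob .2 72;  python3 snap.py f2 350 170 290 160
```

```text
t 35.9 p [ 0.5347 -0.0683  0.2081] jaw -9.84 tilt [-0.21 -0.25] q [ 0.71  0.4  -0.79  1.84  0.33  1.05 -0.38] F [ 0.9 -0.2  0.6] w 91.7
d world [ 0.03    0.3317 -0.0081] d tool [ 0.332  -0.0271  0.0065]
twist -81.84
d tool after twist [0.074  0.3248 0.0065]
```

View pics/f2.png

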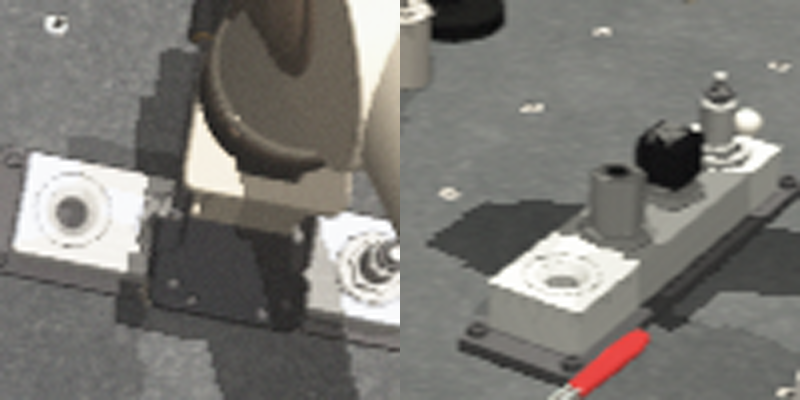

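Request:
servo_tool --increments '[{"linear": [0.02, -0.002, 0], "twist": 0, "gripper": 0}, {"linear": [0.03, -0.0025, 0], "twist": 0, "gripper": 0}, {"linear": [0.03, -0.0025, 0], "twist": 0, "gripper": 0}, {"linear": [0.03, -0.0025, 0], "twist": 0, "gripper": 0}, {"linear": [0.03, -0.0025, 0], "twist": 0, "gripper": 0}, {"linear": [0.03, -0.0025, 0], "twist": 0, "gripper": 0}, {"linear": [0.03, -0.0025, 0], "twist": 0, "gripper": 0}, {"linear": [0.03, -0.0025, 0], "twist": 0, "gripper": 0}, {"linear": [0.03, -0.0025, 0], "twist": 0, "gripper": 0}, {"linear": [0.025, -0.0025, 0], "twist": 0, "gripper": 0}]'

```text
time: 37.0
tcp_pos: [0.5619, 0.2183, 0.2058]
eef_rot: [[0.183, 0.983, -0.001], [0.983, -0.183, -0.013], [-0.013, 0.002, -1.0]]
contact_force: [-0.3, 0.2, -0.3]
width: 1.001
```

Request:
servo_tool --increments '[{"linear": [0, 0, 0], "twist": -5, "gripper": 0}, {"linear": [0, 0, 0], "twist": -8, "gripper": 0}, {"linear": [0, 0, 0], "twist": -8, "gripper": 0}, {"linear": [0, 0, 0], "twist": -8, "gripper": 0}, {"linear": [0, 0, 0], "twist": -8, "gripper": 0}, {"linear": [0, 0, 0], "twist": -8, "gripper": 0}, {"linear": [0, 0, 0], "twist": -8, "gripper": 0}, {"linear": [0, 0, 0], "twist": -8, "gripper": 0}, {"linear": [0, 0, 0], "twist": -8, "gripper": 0}, {"linear": [0, 0, 0], "twist": -8, "gripper": 0}]'

```text
time: 38.0
tcp_pos: [0.5554, 0.2247, 0.2015]
eef_rot: [[-0.941, 0.338, -0.009], [0.338, 0.941, -0.013], [0.004, -0.015, -1.0]]
contact_force: [-0.1, 0.3, -0.8]
width: 0.999
```

```bash
python3 go.py knob .15 72
```

```text
t 38.0 p [0.5554 0.2247 0.2015] jaw 70.27 tilt [-0.5  -0.74] q [ 0.33  0.67 -1.11  1.68  0.64  1.21  0.29] F [-0.1  0.3 -0.8] w 91.9
d world [ 0.0093  0.0387 -0.0515] d tool [0.0042 0.0404 0.0509]
twist -1.73
d tool after twist [0.0029 0.0405 0.0509]
```

Request:
servo_tool --increments '[{"linear": [0.001, 0.008, 0.01], "twist": -1.7, "gripper": 0}, {"linear": [0.001, 0.009, 0.011], "twist": 0, "gripper": 0}, {"linear": [0.001, 0.009, 0.011], "twist": 0, "gripper": 0}, {"linear": [0, 0.009, 0.011], "twist": 0, "gripper": 0}, {"linear": [0, 0.006, 0.011], "twist": 0, "gripper": 0}]'

```text
time: 38.5
tcp_pos: [0.5651, 0.2664, 0.1414]
eef_rot: [[-0.949, 0.315, -0.01], [0.315, 0.949, -0.013], [0.005, -0.016, -1.0]]
contact_force: [0.2, -0.8, 0.4]
width: 0.998
```

```bash
python3 go.py knob .057 72
```

```text
t 38.5 p [0.5651 0.2664 0.1414] jaw 71.64 tilt [-0.57 -0.75] q [ 0.21  0.77 -1.04  1.66  0.72  1.15  0.22] F [ 0.2 -0.8  0.4] w 91.9
d world [-0.0004 -0.003  -0.0844] d tool [-0.001  -0.0017  0.0845]
twist -0.36
d tool after twist [-0.001  -0.0017  0.0845]
```

Request:
servo_tool --increments '[{"linear": [0, -0.002, 0.013], "twist": 0, "gripper": 0}, {"linear": [0, 0, 0.013], "twist": 0, "gripper": 0}, {"linear": [0, 0, 0.013], "twist": 0, "gripper": 0}, {"linear": [0, 0, 0.013], "twist": 0, "gripper": 0}, {"linear": [0, 0, 0.013], "twist": 0, "gripper": 0}, {"linear": [0, 0, 0.009], "twist": 0, "gripper": 0}]'

```text
time: 39.1
tcp_pos: [0.5625, 0.2637, 0.0593]
eef_rot: [[-0.949, 0.315, -0.012], [0.315, 0.949, -0.015], [0.007, -0.018, -1.0]]
contact_force: [-0.1, 0.2, -0.6]
width: 0.998
```

```bash
python3 go.py knob .057 72;python3 snap.py g1 210 180 230 220
```

```text
t 39.1 p [0.5625 0.2637 0.0593] jaw 71.64 tilt [-0.69 -0.84] q [ 0.17  0.86 -0.96  1.71  0.81  1.04  0.16] F [-0.1  0.2 -0.6] w 91.9
d world [ 0.0022 -0.0003 -0.0023] d tool [-0.0022  0.0005  0.0022]
twist -0.36
d tool after twist [-0.0022  0.0005  0.0022]
```

View pics/g1.png

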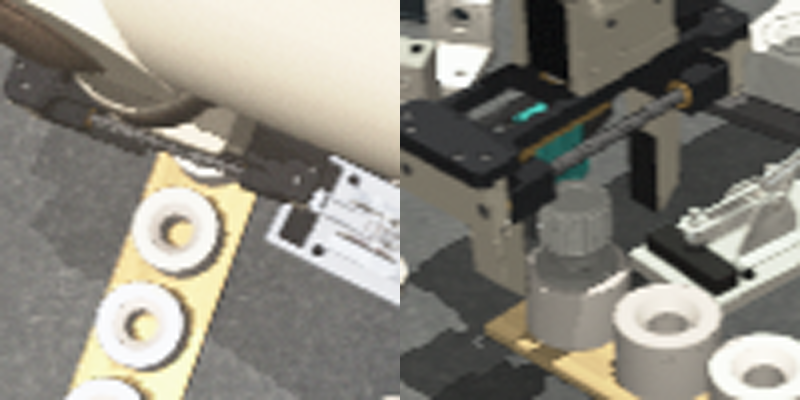

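Request:
servo_tool --increments '[{"linear": [-0.002, 0, 0.002], "twist": 0, "gripper": 0}, {"linear": [0, 0, 0], "twist": 0, "gripper": 80}, {"linear": [0, 0, 0], "twist": 0, "gripper": 255}, {"linear": [0, 0, 0], "twist": 0, "gripper": 255}, {"linear": [0, 0, 0], "twist": 0, "gripper": 255}, {"linear": [0, 0, 0], "twist": 0, "gripper": 255}, {"linear": [0, 0, 0], "twist": 0, "gripper": 255}, {"linear": [0, 0, 0], "twist": 0, "gripper": 255}, {"linear": [0, 0, 0], "twist": 0, "gripper": 255}, {"linear": [0, 0, 0], "twist": 0, "gripper": 255}, {"linear": [0, 0, 0], "twist": 0, "gripper": 255}]' --squeeze 30

```text
time: 40.3
tcp_pos: [0.5659, 0.2635, 0.0598]
eef_rot: [[-0.949, 0.315, -0.009], [0.316, 0.949, -0.014], [0.004, -0.016, -1.0]]
contact_force: [0.1, -0.7, -0.2]
width: 0.403
```

```bash
python3 go.py n4 .2 -10
```

```text
t 40.3 p [0.5659 0.2635 0.0598] jaw 71.61 tilt [-0.53 -0.78] q [ 0.17  0.86 -0.96  1.71  0.81  1.04  0.17] F [ 0.1 -0.7 -0.2] w 37.1
d world [-0.0177 -0.2704  0.1402] d tool [-0.0679 -0.2644 -0.1364]
twist 81.61
d tool after twist [-0.2714  0.0286 -0.1364]
```

Request:
servo_tool --increments '[{"linear": [0, 0, -0.01], "twist": 0, "gripper": 255}, {"linear": [0, 0, -0.02], "twist": 0, "gripper": 255}, {"linear": [0, 0, -0.02], "twist": 0, "gripper": 255}, {"linear": [0, 0, -0.02], "twist": 0, "gripper": 255}, {"linear": [0, 0, -0.02], "twist": 0, "gripper": 255}, {"linear": [0, 0, -0.02], "twist": 0, "gripper": 255}, {"linear": [0, 0, -0.02], "twist": 0, "gripper": 255}, {"linear": [0, 0, 0], "twist": 6, "gripper": 255}, {"linear": [0, 0, 0], "twist": 8, "gripper": 255}, {"linear": [0, 0, 0], "twist": 8, "gripper": 255}, {"linear": [0, 0, 0], "twist": 8, "gripper": 255}, {"linear": [0, 0, 0], "twist": 8, "gripper": 255}, {"linear": [0, 0, 0], "twist": 8, "gripper": 255}, {"linear": [0, 0, 0], "twist": 8, "gripper": 255}, {"linear": [0, 0, 0], "twist": 8, "gripper": 255}, {"linear": [0, 0, 0], "twist": 8, "gripper": 255}, {"linear": [0, 0, 0], "twist": 8, "gripper": 255}]'

```text
time: 42.0
tcp_pos: [0.5646, 0.2735, 0.2215]
eef_rot: [[0.154, 0.988, 0.003], [0.988, -0.154, -0.001], [-0.001, 0.003, -1.0]]
contact_force: [-0.9, 0.9, -1.8]
width: 0.41
```

```bash
python3 go.py n4 .2 -10
```

```text
t 42.0 p [0.5646 0.2735 0.2215] jaw -8.85 tilt [ 0.16 -0.06] q [ 0.07  0.55 -0.8   1.61  0.43  1.16 -0.98] F [-0.9  0.9 -1.8] w 37.7
d world [-0.0164 -0.2804 -0.0215] d tool [-0.2796  0.0269  0.0217]
twist 1.15
d tool after twist [-0.279   0.0325  0.0217]
```

Request:
servo_tool --increments '[{"linear": [-0.015, 0.001, 0], "twist": 0.5, "gripper": 255}, {"linear": [-0.028, 0.003, 0], "twist": 0, "gripper": 255}, {"linear": [-0.03, 0.003, 0.001], "twist": 0, "gripper": 255}, {"linear": [-0.03, 0.003, 0.001], "twist": 0, "gripper": 255}, {"linear": [-0.03, 0.003, 0.001], "twist": 0, "gripper": 255}, {"linear": [-0.03, 0.003, 0.001], "twist": 0, "gripper": 255}, {"linear": [-0.03, 0.003, 0.001], "twist": 0, "gripper": 255}, {"linear": [-0.03, 0.003, 0.005], "twist": 0, "gripper": 255}, {"linear": [-0.02, 0.002, 0.006], "twist": 0, "gripper": 255}]'

```text
time: 42.9
tcp_pos: [0.5483, 0.0212, 0.2149]
eef_rot: [[0.122, 0.992, 0.01], [0.992, -0.122, -0.001], [-0.0, 0.01, -1.0]]
contact_force: [0.7, 0.2, -0.9]
width: 0.408
```

```bash
python3 go.py n4 .18 -10
```

```text
t 42.9 p [0.5483 0.0212 0.2149] jaw -7.03 tilt [ 0.58 -0.08] q [ 0.56  0.4  -0.82  1.82  0.34  1.05 -0.5 ] F [ 0.7  0.2 -0.9] w 37.5
d world [-0.0001 -0.0281 -0.0349] d tool [-0.0279  0.003   0.0349]
twist 2.97
d tool after twist [-0.0277  0.0044  0.0349]
```

Request:
servo_tool --increments '[{"linear": [-0.015, 0.002, 0.01], "twist": 2.5, "gripper": 255}, {"linear": [-0.01, 0.001, 0.012], "twist": 0, "gripper": 255}, {"linear": [-0.003, 0.001, 0.012], "twist": 0, "gripper": 255}]'

```text
time: 43.2
tcp_pos: [0.5484, -0.0137, 0.1812]
eef_rot: [[0.169, 0.986, 0.013], [0.986, -0.169, -0.004], [-0.002, 0.013, -1.0]]
contact_force: [0.0, -0.5, -1.5]
width: 0.405
```

```bash
python3 go.py n4 .1 -10
```

```text
t 43.2 p [ 0.5484 -0.0137  0.1812] jaw -9.72 tilt [ 0.74 -0.25] q [ 0.59  0.44 -0.78  1.86  0.37  0.98 -0.51] F [ 0.  -0.5 -1.5] w 37.2
d world [-0.0002  0.0068 -0.0812] d tool [ 0.0068 -0.0024  0.0812]
twist 0.28
d tool after twist [ 0.0068 -0.0025  0.0812]
```

Request:
servo_tool --increments '[{"linear": [0.002, -0.001, 0.014], "twist": 0, "gripper": 255}, {"linear": [0, 0, 0.014], "twist": 0, "gripper": 255}, {"linear": [0, 0, 0.014], "twist": 0, "gripper": 255}, {"linear": [0, 0, 0.014], "twist": 0, "gripper": 255}, {"linear": [0, 0, 0.014], "twist": 0, "gripper": 255}, {"linear": [0, 0, 0.005], "twist": 0, "gripper": 255}]'

```text
time: 43.8
tcp_pos: [0.5467, -0.006, 0.0971]
eef_rot: [[0.16, 0.987, 0.009], [0.987, -0.16, -0.001], [0.001, 0.009, -1.0]]
contact_force: [-0.8, -0.8, -1.1]
width: 0.41
```

```bash
python3 go.py n4 .0578 -10; python3 snap.py i1 330 165 280 165
```

```text
t 43.8 p [ 0.5467 -0.006   0.0971] jaw -9.18 tilt [ 0.49 -0.03] q [ 0.52  0.55 -0.71  1.92  0.48  0.84 -0.6 ] F [-0.8 -0.8 -1.1] w 37.7
d world [ 0.0015 -0.0009 -0.0393] d tool [-0.0007  0.0013  0.0393]
twist 0.82
d tool after twist [-0.0006  0.0013  0.0393]
```

View pics/i1.png

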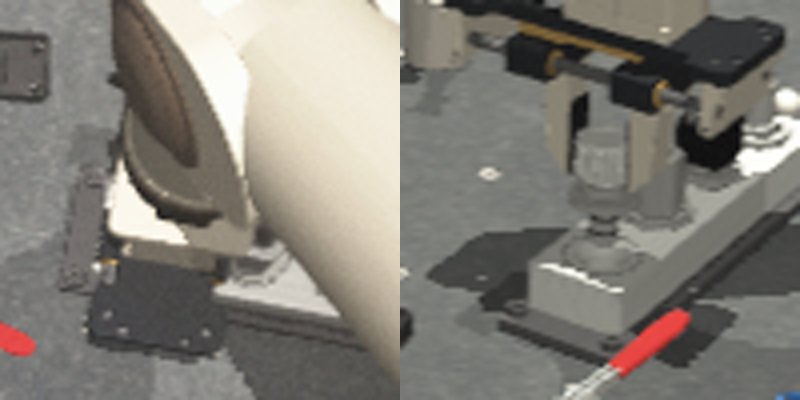

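Request:
servo_tool --increments '[{"linear": [-0.001, 0.001, 0.012], "twist": 0.5, "gripper": 255}, {"linear": [0, 0, 0.012], "twist": 0, "gripper": 255}, {"linear": [0, 0, 0.006], "twist": 0, "gripper": 255}]'

```text
time: 44.2
tcp_pos: [0.55, -0.0071, 0.0694]
eef_rot: [[0.17, 0.985, 0.013], [0.985, -0.17, -0.002], [0.0, 0.013, -1.0]]
contact_force: [-4.8, 0.9, 1.8]
width: 0.404
```

```bash
python3 go.py n4 .0578 -10
```

```text
t 44.2 p [ 0.55   -0.0071  0.0694] jaw -9.78 tilt [ 0.72 -0.12] q [ 0.49  0.59 -0.67  1.92  0.52  0.79 -0.64] F [-4.8  0.9  1.8] w 37.2
d world [-0.0018  0.0002 -0.0116] d tool [-0.0001 -0.002   0.0115]
twist 0.22
d tool after twist [-0.0001 -0.002   0.0115]
```

Request:
servo_tool --increments '[{"linear": [0, -0.002, 0.006], "twist": 0, "gripper": 255}, {"linear": [0, 0, 0.004], "twist": 0, "gripper": 255}]'

```text
time: 44.4
tcp_pos: [0.5482, -0.007, 0.0581]
eef_rot: [[0.17, 0.985, 0.013], [0.985, -0.17, -0.002], [0.0, 0.013, -1.0]]
contact_force: [-0.2, -0.3, -2.3]
width: 0.41
```

```bash
python3 go.py n4 .0578 -10
```

```text
t 44.4 p [ 0.5482 -0.007   0.0581] jaw -9.8 tilt [ 0.75 -0.12] q [ 0.48  0.61 -0.66  1.93  0.53  0.77 -0.66] F [-0.2 -0.3 -2.3] w 37.7
d world [ 0.      0.0001 -0.0003] d tool [ 0.0001 -0.      0.0003]
twist 0.2
d tool after twist [ 0.0001 -0.      0.0003]
```

Request:
servo_tool --increments '[{"linear": [0, 0, 0.0015], "twist": 0, "gripper": 255}, {"linear": [0, 0, 0.001], "twist": 0, "gripper": 255}]'

```text
time: 44.6
tcp_pos: [0.5483, -0.0075, 0.0564]
eef_rot: [[0.171, 0.985, 0.012], [0.985, -0.171, -0.004], [-0.001, 0.013, -1.0]]
contact_force: [-7.7, 0.0, 21.8]
width: 0.404
```

```bash
python3 go.py n4 .0578 -10
```

```text
t 44.6 p [ 0.5483 -0.0075  0.0564] jaw -9.84 tilt [ 0.72 -0.2 ] q [ 0.48  0.61 -0.66  1.93  0.54  0.76 -0.66] F [-7.7  0.  21.8] w 37.2
d world [-0.0001  0.0006  0.0014] d tool [ 0.0005 -0.0002 -0.0014]
twist 0.16
d tool after twist [ 0.0005 -0.0002 -0.0014]
```

Seated. Release, lift, and move aside for a final look.

Request:
servo_tool --increments '[{"linear": [0, 0, 0], "twist": 0, "gripper": 255}, {"linear": [0, 0, 0], "twist": 0, "gripper": 120}, {"linear": [0, 0, 0], "twist": 0, "gripper": 40}, {"linear": [0, 0, 0], "twist": 0, "gripper": 0}, {"linear": [0, 0, 0], "twist": 0, "gripper": 0}, {"linear": [0, 0, 0], "twist": 0, "gripper": 0}, {"linear": [0, 0, -0.01], "twist": 0, "gripper": 0}, {"linear": [0, 0, -0.03], "twist": 0, "gripper": 0}, {"linear": [0, 0, -0.04], "twist": 0, "gripper": 0}, {"linear": [0, 0, -0.04], "twist": 0, "gripper": 0}, {"linear": [0, 0, -0.03], "twist": 0, "gripper": 0}, {"linear": [0.03, 0, 0], "twist": 0, "gripper": 0}, {"linear": [0.03, 0, 0], "twist": 0, "gripper": 0}, {"linear": [0.03, 0, 0], "twist": 0, "gripper": 0}, {"linear": [0.03, 0, 0], "twist": 0, "gripper": 0}, {"linear": [0.03, 0, 0], "twist": 0, "gripper": 0}, {"linear": [0.03, 0, 0], "twist": 0, "gripper": 0}, {"linear": [0.03, 0, 0], "twist": 0, "gripper": 0}, {"linear": [0.03, 0, 0], "twist": 0, "gripper": 0}]'

```text
time: 46.5
tcp_pos: [0.5922, 0.2308, 0.222]
eef_rot: [[0.182, 0.983, 0.022], [0.983, -0.182, -0.007], [-0.003, 0.023, -1.0]]
contact_force: [-0.2, 0.1, -0.5]
width: 0.999
```

```bash
cat > fin.py <<'E'
from h import *
from go import C
V=[];h=dict(n1=.058,n2=.040,n3=.042,n4=.043); r=dict(n1=.003,n2=.017,n3=.0173,n4=.019)
a=np.linspace(0,6.2832,60)
for n,o,sz in(('top',(340,190),(130,80)),('side',(290,170),(130,80))):
    im,d=ctrl.capture(n); S=6; v=cv2.resize(im[o[1]:o[1]+sz[1],o[0]:o[0]+sz[0],::-1],None,fx=S,fy=S,interpolation=cv2.INTER_CUBIC)
    P=cloud(n,d); 
    for k in h:
        x,y=C[k]
        m=(np.hypot(P[...,0]-x,P[...,1]-y)<.012)&(d>0); print(n,k,'top z pred',.042+h[k],'p90',np.percentile(P[m][:,2],[50,95]).round(4) if m.any() else None)
        for rr,z in((.022,.047),(r[k],.042+h[k])):
            cv2.polylines(v,[((proj(n,np.c_[x+rr*np.cos(a),y+rr*np.sin(a),0*a+z])-o+.5)*S).astype(np.int32)],True,(0,0,255),1)
    cv2.imwrite(f'pics/fin_{n}.png',v)
E
python3 fin.py; python3 go.py
```

```text
top n1 top z pred 0.1 p90 [0.0833 0.0991]
top n2 top z pred 0.082 p90 [0.0865 0.0906]
top n3 top z pred 0.084 p90 None
top n4 top z pred 0.08499999999999999 p90 None
side n1 top z pred 0.1 p90 [0.0799 0.0975]
side n2 top z pred 0.082 p90 [0.0851 0.0881]
side n3 top z pred 0.084 p90 [0.0831 0.0858]
side n4 top z pred 0.08499999999999999 p90 [0.0825 0.0853]
t 46.6 p [0.591  0.236  0.2225] jaw -10.11 tilt [ 1.26 -0.11] q [ 0.13  0.55 -0.79  1.6   0.44  1.15 -0.94] F [-0.6  0.6 -0.1] w 91.7
```

View pics/fin_top.png

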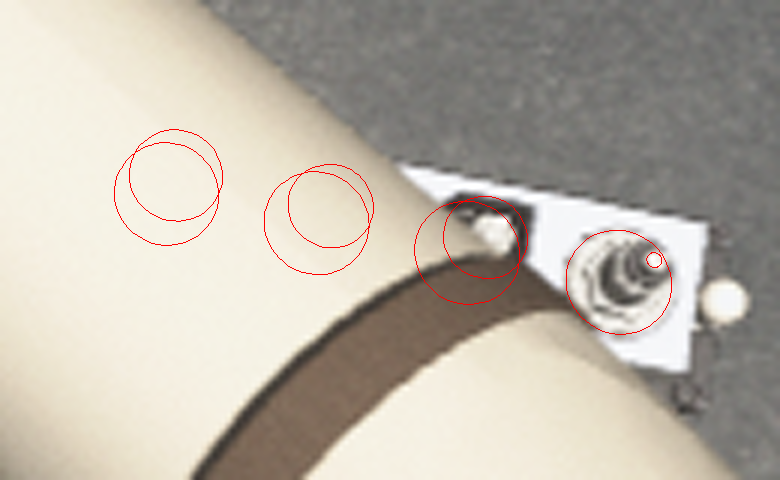

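View pics/fin_side.png

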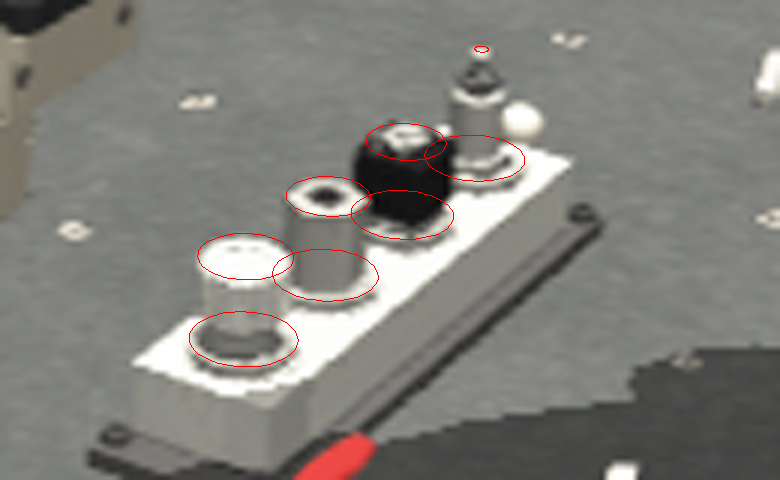

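```bash
python3 -c "
from cell import ctrl
print(ctrl.sign_off(), ctrl.state()['time'])"
```

```text
the job is handed in; nothing more can be done
the job is handed in; nothing more can be done
```

All four valves are in the pallet nests in strip order and the job is handed in at about 46.6 s. Relief valve is in nest 1 by the tooling ball, then coil, hex plug and knob valve. The red and turquoise look-alikes were not touched.

**Last checks:**
- **Side camera:** it shows all four upright with their flanges on the bar. Measured top heights are within about 3 mm of what a fully seated valve should give: 97.5 mm against 100, 88 against 89, 86 against 84, and 85 against 85.
- **Top camera:** it could check only nest 1 clearly and nest 2 in part, because the arm hid nests 3 and 4. Those two rest on the side view, plus contact force at the expected seat height, within about 1.5 mm.
- **Clearance:** the gripper was open and clear of everything at hand-in.

**What disagreed or was off:**
- The two cameras differed by about 3 mm in y, so I used the mean.
- The tool tilt drifted up to about 3° between valves. Setting down the relief valve at about 2.6° tool tilt pushed back with about 55 N at the wrist (limit 120 N); it stood upright after release. I corrected the tilt before the other three.

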